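# Lay the stand post down against the bench stop

## Task

The square aluminium post is to be ground next: without gripping it or lifting it off the bench, tip it over with the fingertips (its open top takes them), away from the angle-iron bench stop, and lower it gently onto its side so that it never drops. Then push it along the bench until its foot end sits flat and square against the upright face of the stop, and take the hand away. Leave the tray, wire brush, spray bottle and grinder where they are.

Things in the scene. Friction and masses are not known exactly. Their poses are not given: they have to be found in the camera images.
- post: Square aluminium tube 70 x 70 x 240 mm, 4 mm walls (62 mm clear inside), open top, 6 mm plate closing the foot; 0.5 to 0.85 kg, centre of mass about half-way. Stands upright, loose, 5 to 35 mm in front of the stop. Origin: centre of the foot's outer face; z along the post to the open top; -y away from the stop: it tips that way, onto its -y face. Balance point about 17 degrees of tip
- post_mouth (a point): Centre of the post's open end, 240 mm from the foot, in the plane of the rim
- post_heel (a point): Middle of the foot's lower edge on the -y side, the edge it tips over; 35 mm from the post's origin along -y. It stays on the bench (it may slide) throughout the job
- stop: Bench stop: dark steel angle iron 180 mm long, 50 mm high, 50 mm deep, 6 mm thick, bolted to the bench, immovable. Origin: at bench level in the middle of its upright working face, which lies in the plane y = 0 and looks to -y, towards the post; x along the face (ends at -90 and +90 mm), z up. The bolted leg with two bolt heads runs back to +y
- tray: Bystander: white plastic tray 200 x 140 x 45 mm holding a red grinding disc and two fittings; origin at the centre of its underside, 200 mm along its x
- brush: Bystander: wire brush 260 mm long lying on its back, bristles up, wooden handle towards its -x; up to 38 mm high; origin on the bench near the middle of its length
- spray: Bystander: bottle with a red cap, diameter 68 mm, 190 mm high, standing; origin at the centre of its underside
- grinder: Bystander: green and black cordless angle grinder lying on the bench, about 315 mm along its x, disc (125 mm) upwards, 85 mm high, side handle reaching 145 mm to its +y; origin on the bench under its barrel

How it is judged:
By the outcome, as a careful person would: the job done as asked, in the order asked, and still so for the second after the job is handed in, with the robot touching nothing.
It also fails if it takes over 72 s, if anything falls off the work surface, if the arm or the gripper's body presses on something with over 40 N, if the wrist force passes 120 N, or if a joint passes its speed limit or range.

## Robot

A 6-joint arm with a two-finger parallel gripper is mounted at the origin on the work surface. World frame = base frame: x ahead of the robot, y to its left, z up, the work surface at z = 0. Lengths are in m, angles in rad, forces in N, time in s.
With the tool pointing down it reaches from about 0.35 to 0.775 m from the base axis. Payload 5.5 kg.
Tool frame: the origin (TCP) lies midway between the tips of the shut fingers; the grasp point (between the pads) lies 19 mm behind it; z points along the fingers, y is the line along which they close (so a half turn about z gives the same grasp; the last joint's range is limited). The gripper opens to 85 mm and grips with 20 to 120 N. Pads are 22 mm wide; open, the fingers measure 114 mm over their backs; the gripper's body (76 mm by 85 mm) begins 54 mm behind the grasp point. The pads swing forward as they close: fully open they stand 13 mm farther back than shut.
Start: joints at [-0.14, 0.313, 0.046, 1.304, 0, 1.431], TCP at [0.575, -0, 0.231] pointing down, gripper open.
Joint ranges: [-2.76, 2.76], [-0.86, 1.69], [-1.03, 1.26], [-2.2, 2.34], [-1.47, 1.5], [-3.14, 3.14]. Speed limits (rad/s): [2.57, 2.57, 3.14, 3.14, 3.14, 3.14].

## Interface

Orientations are given as a unit quaternion [w, x, y, z].
In Python, from workcell import env gives the robot as it stands.
- The arm moves only by the tool move_arm, never from a script. Its argument "targets" is a list of rows, each a list of 3 entries, a list of its own where there are three numbers: the shift along the tool's x, y, z in mm, then the turn, a rotation vector about the tool's x, y, z in units of 10 degrees (1.0 is 10 degrees), then the closure, from -1 (fully open) to 1 (shut). In form: [[[dx, dy, dz], [ax, ay, az], gripper], ...]. A call has 1 to 5 rows; each row is the pose to reach, as a shift and turn from the pose commanded when the call began, along the tool's axes at that moment; what a row does not reach only later rows make up. A row lasts 1/8 s, in which the tool goes at most 62.5 mm and 10.7 degrees, less where a joint would pass 70% of its speed; a pose out of reach is approached as far as the arm can. A call with a gripper value outside its range is refused whole. The fingers move at their own pace and stop on an object; "squeeze" is the grip in N (left out, the last holds). Time passes only in rows, so rows that repeat a pose let the fingers close. It gives the time, the measured TCP pose, the force, the opening and the grip force at its end, in the units of the state.
- env.get_state(): the state, without advancing time (a new reading comes with each control period).
- env.read_camera(name): name is "scene" or "side" or "wrist"; returns a dict with "pixels" (384x512x3 uint8, red, green, blue), "fovy" (degrees; the focal length in pixels is half the picture's height over the tangent of half this angle, whatever the lens; pixels are square), "cx", "cy" (the principal point, pixels), "extrinsics" (4x4, takes a point from world to camera coordinates); the wrist camera has in their place "mount" (4x4, takes a point from camera to tool coordinates, whose origin is the TCP and whose axes are the flange's). Camera axes: x right, y up, looking along -z (the intrinsics and any distortion apply to the point x, -y, -z); pixel columns grow to the right and rows downward; lengths in m; the calibration is good to about 2 mm. The wrist camera is an equidistant fisheye: a pixel r from the principal point sees the ray r / f radians off the axis. A picture is of the moment at which its call begins: read the wrist's pose just before it. There is no depth.
- env.hand_in(): hands the job in; it is judged then, once.
Trained networks look in a picture, given as the dict that the camera call returned (one of the last four; its "shot" number tells which), for a name from the list of things; names that differ only in an ending like _2 or _b are one class to them, and where a whole thing is asked for, a point or a joint stands for the part that bears it (a point fixed in the world has none). Each returns a list of dicts, best first, with "confidence" (0 to 1); they miss things now and then, are a little off and sometimes report something else, mostly with a low value. They report only what shows in the picture. A call takes as long as a camera call.
- env.spot_in(thing, picture): "centre" ([x, y, z] in m, in world coordinates, good to about 4 mm: the middle of the surface that is visible of it).
- env.regions_of(thing, picture): "mask" (384x512 bool, what is visible of it).
- env.landmark_of(thing, picture): "centre" ([x, y, z] in m, in world coordinates, good to about 4 mm: a listed point, or the origin of a listed thing).
The state is a dict: "clock": time; "joint_pos": joint angles; "qvel": joint speeds; "tau": joint torques, N m; "tcp_pos": TCP position; "orientation": TCP orientation; "wrist_force": force on the tool from outside, world axes, zero at the start; "ft_torque": the same for the moment, N m; "finger_gap": finger opening in m; "grip_force": force on a finger pad.
Only numpy, scipy, OpenCV 4.12 (cv2) and the standard library are available. Lean on these libraries where they do the work, as an engineer would, in place of code of your own. Each camera call takes 0.05 s, during which the arm holds its last target. There are 200 camera calls.

## Working session

There is one attempt and no reset: what is moved stays moved. The work goes in short steps, Python scripts to look and compute and a tool call to move; the robot and the scene stay as the last step left them, time stands still between calls to the robot, and variables do not carry over. Pictures are saved under pics/ and viewed, at most 10 in all, crops included, and the job is handed in when it is done.

Besides the shell and the picture viewer there is one more tool, called after ">>>" by a JSON object that holds its "method" and its "body". move_arm: Moves the arm, as the interface text tells. Its arguments: {"type":"object","properties":{"targets":{"type":"array","items":{"type":"array"}},"squeeze":{"type":"number"}},"required":["targets"]}

```bash
ls; mkdir -p pics; cat > h.py <<'E'
import numpy as np, cv2
from workcell import env
from scipy.spatial.transform import Rotation as R
def save(p,n): cv2.imwrite('pics/'+n,np.ascontiguousarray(p['pixels'][:,:,::-1]))
def st():
    s=env.get_state(); return s
def rot(s):
    q=s['orientation']; return R.from_quat([q[1],q[2],q[3],q[0]])
def marks(names,p):
    for n in names:
        try:
            r=env.landmark_of(n,p)
            print(p.get('name',''),n,[(np.round(d['centre'],4).tolist(),round(d['confidence'],2)) for d in r[:2]])
        except Exception as e: print(n,e)
E
python3 - <<'E'
from h import *
s=st();print({k:np.round(v,4).tolist() for k,v in s.items()}); print(rot(s).as_matrix().round(3))
ps=[]
for c in('scene','side'):
    p=env.read_camera(c);ps.append(p['pixels']);print(c)
    marks(['post','post_mouth','post_heel','stop','tray','brush','spray','grinder'],p)
    print(p['fovy'],p['cx'],p['cy'],p['extrinsics'].tolist() if hasattr(p['extrinsics'],'tolist') else p['extrinsics'],[k for k in p])
    save(p,c+'0.png')
E
```

```text
pics
{'clock': 0.0, 'joint_pos': [-0.1396, 0.314, 0.045, 1.3036, -0.0, 1.4312], 'qvel': [0.0007, -0.0007, 0.0006, 0.0012, 0.0008, 0.0015], 'tau': [-0.0029, -48.0629, 29.8531, 0.0195, -0.0004, -0.0], 'tcp_pos': [0.5745, 0.0, 0.2304], 'orientation': [-0.0007, 0.7071, 0.7071, -0.0006], 'wrist_force': [-0.634, -1.0716, 0.0922], 'ft_torque': [0.0503, 0.002, 0.0221], 'grip_force': 0.0, 'finger_gap': 0.0854}
[[ 0.     1.    -0.002]
 [ 1.    -0.     0.   ]
 [ 0.    -0.002 -1.   ]]
scene
 post [([0.6238, -0.3543, -0.0003], 0.45)]
 post_mouth [([0.5258, 0.1327, 0.2418], 0.91)]
 post_heel [([0.5301, 0.0944, 0.0005], 0.64)]
 stop [([0.5133, 0.1835, -0.0003], 0.92)]
 tray [([0.6235, -0.3529, 0.0002], 0.75)]
 brush [([0.3931, -0.3921, -0.0002], 0.74)]
 spray [([0.3545, 0.2766, 0.0057], 0.84)]
 grinder [([0.6039, 0.3817, -0.0013], 0.94)]
52.61730519661317 252.99342035113133 196.22299145252114 [[0.18136645408767982, 0.9831559681467943, 0.022595389551883664, -0.09000177529902013], [-0.6265317399259351, 0.09780778234332033, 0.7732345158995827, 0.20138668657659353], [0.7580001241405185, -0.154395531057
[... 232 characters left out ...]
8, 0.0014], 0.41)]
 post_heel [([0.5299, 0.0969, -0.0018], 0.69), ([0.5174, 0.1878, -0.0005], 0.26)]
 stop [([0.517, 0.187, 0.0005], 0.89)]
 tray [([0.6239, -0.3545, -0.0037], 0.91)]
 brush []
 spray [([0.3559, 0.279, -0.0009], 0.75)]
 grinder [([0.6009, 0.3831, 0.0031], 0.76), ([0.5298, 0.0977, -0.0023], 0.22)]
50.682424166172254 249.8310520916298 197.25245133347727 [[0.9956891274038485, 0.0913410406187521, -0.01612376719152715, -0.49727833539588073], [-0.0464855522969415, 0.6418439430213182, 0.7654250101966193, -0.1134329611042154], [0.08026365925754575, -0.7613758382727482, 0.6433230742768816, -1.1536828503326437], [0.0, 0.0, 0.0, 1.0]] ['pixels', 'fovy', 'cx', 'cy', 'extrinsics', 'shot']
```

View pics/scene0.png

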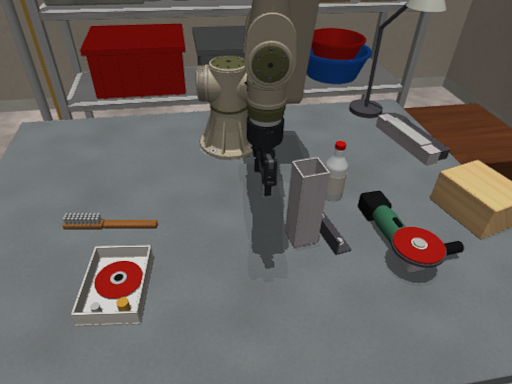

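View pics/side0.png

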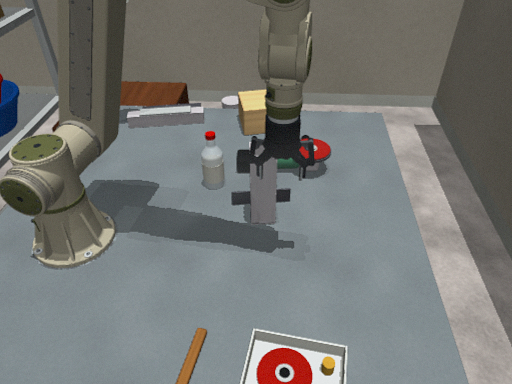

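The scene view shows the post at about (305,205) and the stop's dark angle iron right behind it at (335,235). The spray bottle is at (336,180) and the grinder at (410,230). In the side view the hand hides the post's top at (265,185), so I'll lift the hand, move it over the post and use the wrist camera.

>>> {"method": "move_arm", "body": {"targets": [[[0,0,-60],[0,0,0],-1],[[0,0,-110],[0,0,0],-1],[[50,-15,-110],[0,0,0],-1],[[80,-25,-110],[0,0,0],-1],[[80,-25,-110],[0,0,0],-1]], "squeeze": 20}}

```text
clock: 1.52
tcp_pos: [0.5494, 0.0818, 0.3419]
orientation: [0.0, 0.706, 0.708, 0.0]
wrist_force: [0.1, -0.1, 0.3]
finger_gap: 0.0856
grip_force: 0.0
```

```bash
python3 - <<'E'
from h import *
s=st();print({k:np.round(v,4).tolist() for k,v in s.items()})
p=env.read_camera('wrist');save(p,'w1.png');print(p['fovy'],p['cx'],p['cy'],p['mount'])
marks(['post_mouth','post_heel','post','stop','spray','grinder'],p)
for c in('scene','side'):
    p=env.read_camera(c)
    marks(['post','post_mouth','post_heel','stop'],p)
    save(p,c+'1.png')
    if c=='side': cv2.imwrite('pics/side1c.png',cv2.resize(p['pixels'][90:270,170:410,::-1],None,fx=3.2,fy=3.2,interpolation=3))
E
```

```text
{'clock': 1.525, 'joint_pos': [0.0031, 0.2715, 0.2576, 1.556, 0.0002, 1.5707], 'qvel': [-0.0382, 0.0162, 0.006, -0.0095, -0.0169, -0.0183], 'tau': [1.0793, -46.2252, 29.8201, 0.1485, 0.1718, 0.1622], 'tcp_pos': [0.5494, 0.0818, 0.3419], 'orientation': [0.0002, 0.706, 0.7082, 0.0004], 'wrist_force': [0.1105, -0.1353, 0.2849], 'ft_torque': [-0.0288, -0.038, -0.0094], 'grip_force': 0.0, 'finger_gap': 0.0856}
65.70646984690485 256.2652558303107 197.87480077985012 [[ 4.13264230e-04  9.64948638e-01  2.62438480e-01  6.64957590e-02]
 [ 9.99999913e-01 -3.84016424e-04 -1.62735547e-04 -3.95800088e-04]
 [-5.62507579e-05  2.62438525e-01 -9.64948712e-01 -1.42477380e-01]
 [ 0.00000000e+00  0.00000000e+00  0.00000000e+00  1.00000000e+00]]
 post_mouth [([0.5181, 0.1332, 0.2369], 0.66)]
 post_heel [([0.5277, 0.0923, -0.0021], 0.61)]
 post [([0.5283, 0.1292, 0.0002], 0.8)]
 stop [([0.5155, 0.1873, -0.0006], 0.89)]
 spray [([0.3595, 0.2751, -0.0002], 0.79)]
 grinder []
 post [([0.5247, 0.1279, 0.0006], 0.65)]
 post_mouth [([0.5238, 0.1325, 0.2423], 0.95)]
 post_heel [([0.5279, 0.0972, -0.0023], 0.83)]
 stop [([0.5113, 0.1827, -0.0008], 0.84)]
 post [([0.5199, 0.1289, 0.0003], 0.82)]
 post_mouth [([0.5238, 0.1277, 0.2371], 0.78)]
 post_heel [([0.5299, 0.098, -0.0009], 0.69)]
 stop [([0.5168, 0.1858, -0.003], 0.72)]
```

View pics/w1.png

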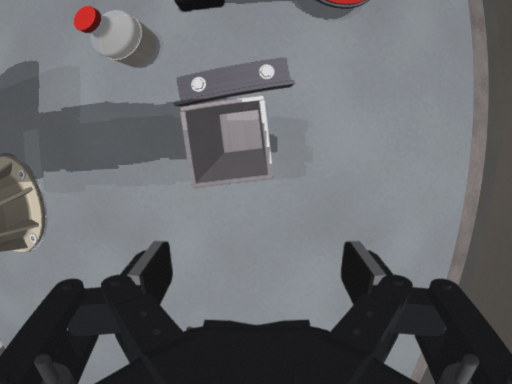

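The wrist view shows the post mouth with rim corners near (181,110), (264,97), (271,178) and (194,187). The stop's front top edge runs from (177,104) to (293,83). Next I'll unproject these to get the yaw.

```bash
cat >> h.py <<'E'
def wpix(p,s,uv,z):
    f=p['pixels'].shape[0]/2/np.tan(np.radians(p['fovy'])/2)
    d=np.array(uv,float)-[p['cx'],p['cy']]; r=np.hypot(*d); t=r/f
    ray=np.array([d[0]/r*np.sin(t),-d[1]/r*np.sin(t),-np.cos(t)]); M=np.array(p['mount']); Rt=rot(s).as_matrix()
    o=Rt@M[:3,3]+s['tcp_pos']; v=Rt@M[:3,:3]@ray
    return o+v*(z-o[2])/v[2]
E
python3 - <<'E'
from h import *
s=st();p=env.read_camera('wrist')
rc=np.array([wpix(p,s,u,.24) for u in [(181,110),(264,97),(271,178),(194,187)]])
print(rc.round(4),rc.mean(0))
for i in range(4):
    d=rc[(i+1)%4]-rc[i];print(np.linalg.norm(d),np.degrees(np.arctan2(d[1],d[0])))
a=wpix(p,s,(178,104),.05);b=wpix(p,s,(293,83),.05);d=b-a
print(a,b,np.linalg.norm(d),np.degrees(np.arctan2(d[1],d[0])),(a+b)/2)
m=env.regions_of('stop',p)[0]['mask'];v,u=np.nonzero(m);print(u.min(),u.max(),v.min(),v.max())
# front lower boundary of stop mask, columns
c=[(x,np.nonzero(m[:,x])[0].max()) for x in range(u.min()+2,u.max()-1,8)];print(c)
g=cv2.cvtColor(p['pixels'],cv2.COLOR_RGB2GRAY)
cv2.imwrite('pics/w2c.png',cv2.resize(p['pixels'][50:200,160:310,::-1],None,fx=4,fy=4,interpolation=2))
E
```

```text
[[0.4875 0.1553 0.24  ]
 [0.5559 0.1645 0.24  ]
 [0.562  0.0974 0.24  ]
 [0.4965 0.0898 0.24  ]] [0.52549058 0.12677686 0.24      ]
0.0689808593415734 7.6564204927881345
0.06738083047353179 -84.78945274527464
0.06595009245013805 -173.35409685145135
0.06615656049045775 97.7997610572409
[0.43467762 0.17142874 0.05      ] [0.60259437 0.2000421  0.05      ] 0.17033719897079636 9.670434336766826 [0.518636   0.18573542 0.05      ]
173 293 57 105
[(175, np.int64(105)), (183, np.int64(105)), (191, np.int64(103)), (199, np.int64(102)), (207, np.int64(101)), (215, np.int64(98)), (223, np.int64(96)), (231, np.int64(95)), (239, np.int64(93)), (247, np.int64(92)), (255, np.int64(90)), (263, np.int64(89)), (271, np.int64(89)), (279, np.int64(87)), (287, np.int64(85))]
```

View pics/w2c.png

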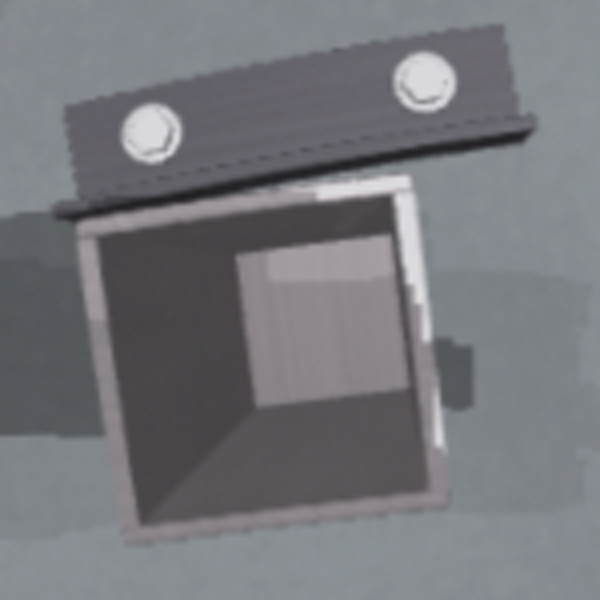

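>>> {"method": "move_arm", "body": {"targets": [[[0,0,0],[0,0,1],0.4],[[0,0,0],[0,0,2],0.4],[[0,0,0],[0,0,3],0.4],[[0,0,0],[0,0,4],0.45],[[0,0,0],[0,0,4],0.45]]}}

```text
clock: 3.1
tcp_pos: [0.55, 0.08, 0.3413]
orientation: [0.0, 0.906, 0.424, 0.0]
wrist_force: [0.4, 0.2, -0.2]
finger_gap: 0.0234
grip_force: 0.0
```

```bash
python3 - <<'E'
from h import *
s=st();print(s['joint_pos'],s['finger_gap'])
s0=dict(tcp_pos=np.array([.5494,.0818,.3419]),orientation=[.0002,.706,.7082,.0004])
p=env.read_camera('wrist')
rc=np.array([wpix(p,s0,u,.24) for u in [(179.5,107.5),(262.5,94.5),(271.7,174.2),(192.5,185.7)]])
print(rc.round(4),rc.mean(0))
for i in range(4):
    d=rc[(i+1)%4]-rc[i];print(np.linalg.norm(d),np.degrees(np.arctan2(d[1],d[0])))
a=wpix(p,s0,(174.2,101.2),.05);b=wpix(p,s0,(293.7,79.5),.05);d=b-a
print(a,b,np.linalg.norm(d),np.degrees(np.arctan2(d[1],d[0])),(a+b)/2)
E
```

```text
[ 8.05697162e-05  2.72776424e-01  2.57898589e-01  1.55580034e+00
 -5.89458156e-05  2.26700663e+00] 0.023361578725362292
[[0.4853 0.1589 0.24  ]
 [0.5538 0.1682 0.24  ]
 [0.5619 0.1021 0.24  ]
 [0.4945 0.0922 0.24  ]] [0.52390492 0.13034695 0.24      ]
0.06916405012532438 7.743572011488053
0.06655065845241796 -83.00924985457895
0.06816057130015042 -171.61904286981823
0.06730328043168175 97.85704944247243
[0.42807172 0.1772445  0.05      ] [0.60293272 0.2071722  0.05      ] 0.17740359664008634 9.712149194759549 [0.51550222 0.19220835 0.05      ]
```

>>> {"method": "move_arm", "body": {"targets": [[[0,0,0],[0,0,-1],0.45],[[0,0,0],[0,0,-2],0.45],[[0,0,0],[0,0,-3],0.45],[[0,0,0],[0,0,-4],0.45],[[0,0,0],[0,0,-5],0.45]]}}

```text
clock: 3.78
tcp_pos: [0.55, 0.08, 0.3413]
orientation: [0.0, 0.639, 0.769, 0.0]
wrist_force: [-0.3, -0.2, -0.4]
finger_gap: 0.0231
grip_force: 0.0
```

>>> {"method": "move_arm", "body": {"targets": [[[0,0,0],[0,0,-1],0.45],[[0,0,0],[0,0,-2],0.45],[[0,0,0],[0,0,-3],0.45],[[0,0,0],[0,0,-4],0.45],[[0,0,0],[0,0,-5],0.45]]}}

```text
clock: 4.4
tcp_pos: [0.55, 0.08, 0.3413]
orientation: [0.0, 0.254, 0.967, 0.0]
wrist_force: [-0.7, -1.2, 0.2]
finger_gap: 0.0233
grip_force: 0.0
```

>>> {"method": "move_arm", "body": {"targets": [[[0,0,0],[0,0,-1],0.45],[[0,0,0],[0,0,-2],0.45],[[0,0,0],[0,0,-3],0.45],[[0,0,0],[0,0,-3.77],0.45],[[0,0,0],[0,0,-3.77],0.45]]}}

```text
clock: 5.03
tcp_pos: [0.55, 0.08, 0.3413]
orientation: [0.0, -0.068, 0.998, -0.0]
wrist_force: [0.5, 1.1, -0.0]
finger_gap: 0.0238
grip_force: 0.0
```

```bash
cat >> h.py <<'E'
def shift(target,s=None):
    s=s or st(); return (rot(s).inv().apply(np.array(target)-s['tcp_pos'])*1000).round(1)
E
python3 - <<'E'
from h import *
s=st();print(s['joint_pos'],s['finger_gap'],s['tcp_pos']);print(rot(s).as_matrix().round(3))
p=env.read_camera('wrist');save(p,'w3.png');marks(['post_mouth','post_heel','post','stop'],p)
print(shift([.524,.130,.28]))
E
```

```text
[ 4.12245649e-05  2.72788757e-01  2.57898819e-01  1.55576781e+00
 -5.89781100e-05 -1.35212345e-01] 0.023783769529867334 [0.55003351 0.08000497 0.34132422]
[[-0.991 -0.135  0.   ]
 [-0.135  0.991 -0.   ]
 [-0.    -0.    -1.   ]]
 post_mouth [([0.5218, 0.1316, 0.2402], 0.64)]
 post_heel [([0.5294, 0.0929, -0.0026], 0.7)]
 post [([0.5268, 0.1283, 0.0007], 0.81)]
 stop []
[19.1 53.  61.3]
```

View pics/w3.png

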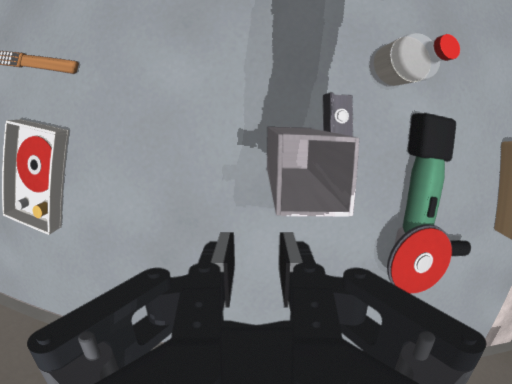

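The wrist view shows the mouth near (316,172), square to the fingers. The stop is beyond it at (340,115), and the bystanders are clear of the path.

>>> {"method": "move_arm", "body": {"targets": [[[10,26,20],[0,0,0],0.65],[[19,53,40],[0,0,0],0.65],[[19,53,61],[0,0,0],0.65],[[19,53,61],[0,0,0],0.65]]}}

```text
clock: 5.78
tcp_pos: [0.523, 0.1302, 0.2789]
orientation: [-0.002, -0.067, 0.998, -0.0]
wrist_force: [0.4, -0.1, -0.1]
finger_gap: 0.0152
grip_force: 0.0
```

```bash
python3 - <<'E'
from h import *
s=st();print(s['finger_gap'],s['tcp_pos'])
p=env.read_camera('wrist')
q=env.read_camera('side')
w=cv2.resize(p['pixels'][100:300,150:400],(500,400));v=cv2.resize(q['pixels'][60:240,190:340],(300,400)) if 0 else cv2.resize(q['pixels'][60:260,190:340],(300,400))
cv2.imwrite('pics/m4.png',np.hstack([w,v])[:,:,::-1]);marks(['post_mouth'],p);marks(['post_mouth'],q)
E
```

```text
0.015153287044728788 [0.52296389 0.13019521 0.27894612]
 post_mouth [([0.5229, 0.1302, 0.2394], 0.93), ([0.6031, 0.3855, -0.0023], 0.48)]
 post_mouth [([0.5229, 0.1283, 0.2395], 0.58), ([0.5282, 0.0958, -0.0051], 0.3)]
```

View pics/m4.png

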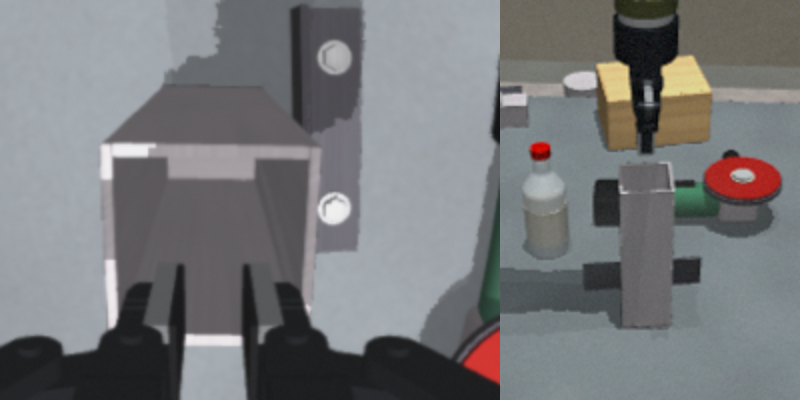

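The fingers are centred over the mouth: in the left panel the rim spans about x 103–320 and the fingers sit at about 165–265. Next I'll go in.

>>> {"method": "move_arm", "body": {"targets": [[[0,0,20],[0,0,0],0.65],[[0,0,38],[0,0,0],0.65],[[0,0,52],[0,0,0],0.65],[[0,0,67],[0,0,0],0.65],[[0,0,67],[0,0,0],0.5]]}}

```text
clock: 6.6
tcp_pos: [0.5235, 0.1298, 0.2122]
orientation: [-0.001, -0.067, 0.998, -0.0]
wrist_force: [0.4, 1.0, 1.1]
finger_gap: 0.0213
grip_force: 0.0
```

>>> {"method": "move_arm", "body": {"targets": [[[0,0,0],[0,0,0],0.45],[[0,0,0],[0,0,0],0.45]]}}

```text
clock: 6.85
tcp_pos: [0.5246, 0.13, 0.214]
orientation: [0.001, -0.067, 0.998, -0.0]
wrist_force: [0.7, -1.1, -0.2]
finger_gap: 0.0236
grip_force: 0.0
```

```bash
cat >> h.py <<'E'
def hand(th,phi,gap,c=None,D=30.):
    """TCP (s,z) mm from heel, for post tilt th, hand tilt phi (deg)"""
    a=np.radians(th-phi); w=gap+29
    cr=66-(w/2)/np.cos(a) if c is None else c
    h=240-D*np.cos(a); c=cr-D*np.sin(a); t=np.radians(th)
    return np.array([h*np.sin(t)-c*np.cos(t), h*np.cos(t)+c*np.sin(t)])
def rows(seq,heel,yaw,s=None):
    """seq of (th,phi,gap,c); prints rows relative to the present pose"""
    s=s or st(); y=np.radians(yaw); t=np.array([np.sin(y),-np.cos(y)])
    Rn=rot(s)
    for th,phi,gap,c in seq:
        q=hand(th,phi,gap,c)/1000
        P=np.r_[np.array(heel)+t*q[0],q[1]]
        u=np.radians(phi); z=np.r_[-t*np.sin(u),-np.cos(u)]; yv=np.r_[-t*np.cos(u),np.sin(u)]; x=np.cross(yv,z)
        T=R.from_matrix(np.c_[x,yv,z])
        print(th,phi,'shift',(Rn.inv().apply(P-s['tcp_pos'])*1000).round(1),'turn',((Rn.inv()*T).as_rotvec(True)/10).round(2),'clos',round(1-gap/42.5,2))
E
python3 - <<'E'
from h import *
s=st();print(s['finger_gap'],s['tcp_pos'],s['wrist_force'],s['grip_force'])
y=np.radians(7.74);heel=np.array([.5235,.130])+.035*np.array([np.sin(y),-np.cos(y)]);print(heel)
rows([(t,t,26,35) for t in(0,2,4,7,10,13)],heel,7.74)
E
```

```text
0.02360027800617362 [0.52457347 0.13001308 0.21404861] [ 0.74557197 -1.11093042 -0.18896299] 0.0
[0.52821373 0.09531887]
0 0 shift [1.1 0.1 4. ] turn [-0.    0.01 -0.  ] clos 0.39
2 2 shift [ 1.1 -7.2  3. ] turn [-0.2   0.01 -0.  ] clos 0.39
4 4 shift [  1.1 -14.6   2.1] turn [-0.4   0.01 -0.  ] clos 0.39
7 7 shift [  1.  -25.7   1.3] turn [-0.7   0.01 -0.  ] clos 0.39
10 10 shift [  1.  -36.9   1.2] turn [-1.    0.01 -0.  ] clos 0.39
13 13 shift [  1.  -48.    1.6] turn [-1.3   0.01 -0.  ] clos 0.39
```

>>> {"method": "move_arm", "body": {"targets": [[[0,-4,3],[-0.1,0,0],0.39],[[0,-7,3],[-0.2,0,0],0.39],[[0,-15,2],[-0.4,0,0],0.39],[[0,-22,1.5],[-0.6,0,0],0.39],[[0,-29,1],[-0.8,0,0],0.39]]}}

```text
clock: 7.48
tcp_pos: [0.5281, 0.1003, 0.2124]
orientation: [-0.005, -0.067, 0.995, 0.071]
wrist_force: [-0.2, 0.9, -0.4]
finger_gap: 0.026
grip_force: 0.3
```

```bash
python3 - <<'E'
from h import *
s=st();print(s['finger_gap'],s['tcp_pos'],s['wrist_force'],s['grip_force'],s['joint_pos'])
q=env.read_camera('side');marks(['post_mouth','post_heel','post'],q)
q=env.read_camera('scene');marks(['post_mouth','post_heel','post'],q)
rows([(t,t,26,35) for t in(8,10,12,14,16,18)],[.5282,.0953],7.74)
E
```

```text
0.026041440222017494 [0.52807716 0.10034237 0.21238057] [-0.23959027  0.86998605 -0.41444393] 0.27734468691051006 [-0.04084071  0.2533244  -0.08911309  1.25304202  0.13976084 -0.17623156]
 post_mouth [([0.5246, 0.0986, 0.2396], 0.96)]
 post_heel [([0.5324, 0.0982, -0.0008], 0.56)]
 post [([0.5239, 0.1273, 0.005], 0.74)]
 post_mouth [([0.5298, 0.1029, 0.2442], 0.88), ([0.5254, 0.1295, 0.0069], 0.67)]
 post_heel [([0.5305, 0.0953, -0.0015], 0.62)]
 post [([0.524, 0.1304, 0.0069], 0.74), ([0.3557, 0.276, 0.0036], 0.63)]
8 8 shift [ 0.6 -0.8 -0.6] turn [-0.  0.  0.] clos 0.39
10 10 shift [ 0.6 -8.1 -1.7] turn [-0.2  0.   0. ] clos 0.39
12 12 shift [  0.6 -15.5  -2.5] turn [-0.4  0.   0. ] clos 0.39
14 14 shift [  0.6 -22.9  -3.1] turn [-0.6  0.   0. ] clos 0.39
16 16 shift [  0.6 -30.3  -3.4] turn [-0.8  0.   0. ] clos 0.39
18 18 shift [  0.6 -37.8  -3.5] turn [-1.  0.  0.] clos 0.39
```

>>> {"method": "move_arm", "body": {"targets": [[[0,-8,-1.7],[-0.2,0,0],0.39],[[0,-15.5,-2.5],[-0.4,0,0],0.39],[[0,-23,-3],[-0.6,0,0],0.39],[[0,-27,-3.3],[-0.7,0,0],0.39],[[0,-30,-3.4],[-0.8,0,0],0.39]]}}

```text
clock: 8.5
tcp_pos: [0.5322, 0.0706, 0.2114]
orientation: [-0.009, -0.066, 0.988, 0.139]
wrist_force: [0.3, -0.4, 0.3]
finger_gap: 0.0258
grip_force: 0.0
```

```bash
python3 - <<'E'
from h import *
s=st();print(s['finger_gap'],s['tcp_pos'],s['wrist_force'],s['grip_force'],s['joint_pos'])
q=env.read_camera('side');marks(['post_mouth','post_heel','post'],q)
q=env.read_camera('scene');marks(['post_mouth','post_heel','post'],q)
rows([(t,t,26,c) for t,c in((16,35),(17,35),(18,35),(19,35),(20,35.5),(21,36),(22,37),(24,38),(26,38.5))],[.5282,.0953],7.74)
E
```

```text
0.02575297363847862 [0.53216609 0.07064888 0.21137043] [ 0.34148088 -0.39172539  0.29626226] 0.0 [-0.16929234  0.28607642 -0.07039856  1.30006536  0.26733284 -0.31428977]
 post_mouth [([0.531, 0.0677, 0.2382], 0.8)]
 post_heel [([0.5297, 0.0963, -0.0013], 0.85)]
 post []
 post_mouth [([0.5338, 0.0659, 0.2403], 0.76)]
 post_heel [([0.5296, 0.094, 0.0007], 0.85), ([0.5135, 0.1833, -0.0016], 0.47)]
 post [([0.5256, 0.127, 0.0087], 0.88)]
16 16 shift [ 0.6 -0.4  0. ] turn [-0.  0.  0.] clos 0.39
17 17 shift [ 0.6 -4.1 -0.5] turn [-0.1  0.   0. ] clos 0.39
18 18 shift [ 0.6 -7.8 -1.1] turn [-0.2  0.   0. ] clos 0.39
19 19 shift [  0.6 -11.4  -1.5] turn [-0.3  0.   0. ] clos 0.39
20 20 shift [  0.6 -14.6  -1.9] turn [-0.4  0.   0. ] clos 0.39
21 21 shift [  0.6 -17.8  -2.3] turn [-0.5  0.   0. ] clos 0.39
22 22 shift [  0.6 -20.6  -2.7] turn [-0.6  0.   0. ] clos 0.39
24 24 shift [  0.6 -27.   -3.2] turn [-0.8  0.   0. ] clos 0.39
26 26 shift [  0.6 -34.   -3.5] turn [-1.  0.  0.] clos 0.39
```

>>> {"method": "move_arm", "body": {"targets": [[[0,-4,-0.5],[-0.1,0,0],0.39],[[0,-8,-1],[-0.2,0,0],0.39],[[0,-11.5,-1.5],[-0.3,0,0],0.39],[[0,-15,-2],[-0.4,0,0],0.39],[[0,-18,-2.3],[-0.5,0,0],0.39]]}}

```text
clock: 9.52
tcp_pos: [0.5345, 0.053, 0.2087]
orientation: [-0.012, -0.066, 0.981, 0.182]
wrist_force: [-0.6, -1.4, 0.1]
finger_gap: 0.0262
grip_force: 0.8
```

```bash
python3 - <<'E'
from h import *
s=st();print(s['finger_gap'],s['tcp_pos'],s['wrist_force'],s['grip_force'],s['joint_pos'])
q=env.read_camera('side');marks(['post_mouth','post_heel'],q)
rows([(t,t,g,None) for t,g in((22,26),(24,26),(26,26),(28,26),(30,26),(32,25),(34,24),(36,22),(38,20),(40,18))],[.5282,.0953],7.74)
E
```

```text
0.026199278361224904 [0.53454501 0.05304967 0.20865445] [-0.60856584 -1.38735646  0.06764906] 0.7937178947031498 [-0.24333514  0.32142663 -0.05102649  1.33922488  0.34059267 -0.401607  ]
 post_mouth [([0.5334, 0.0373, 0.236], 0.74)]
 post_heel [([0.5306, 0.1008, -0.002], 0.58)]
22 22 shift [ 0.5 -0.  -0.7] turn [-0.1   0.   -0.01] clos 0.39
24 24 shift [ 0.5 -7.4 -1.8] turn [-0.3   0.   -0.01] clos 0.39
26 26 shift [  0.5 -14.8  -2.6] turn [-0.5   0.   -0.01] clos 0.39
28 28 shift [  0.5 -22.2  -3.2] turn [-0.7   0.   -0.01] clos 0.39
30 30 shift [  0.5 -29.7  -3.5] turn [-0.9   0.   -0.01] clos 0.39
32 32 shift [  0.5 -36.6  -3.6] turn [-1.1   0.   -0.01] clos 0.41
34 34 shift [  0.5 -43.6  -3.6] turn [-1.3   0.   -0.01] clos 0.44
36 36 shift [  0.5 -50.1  -3.4] turn [-1.5   0.   -0.01] clos 0.48
38 38 shift [  0.4 -56.6  -3. ] turn [-1.7   0.   -0.01] clos 0.53
40 40 shift [  0.4 -63.   -2.5] turn [-1.9   0.   -0.01] clos 0.58
```

>>> {"method": "move_arm", "body": {"targets": [[[0,-4,-1.2],[-0.2,0,0],0.39],[[0,-10,-2],[-0.4,0,0],0.39],[[0,-17,-2.8],[-0.55,0,0],0.39],[[0,-23,-3.2],[-0.72,0,0],0.39],[[0,-29.5,-3.5],[-0.9,0,0],0.39]]}}

```text
clock: 10.3
tcp_pos: [0.5384, 0.0244, 0.2012]
orientation: [-0.017, -0.065, 0.963, 0.259]
wrist_force: [-0.4, -0.1, -1.2]
finger_gap: 0.0261
grip_force: 0.4
```

```bash
python3 - <<'E'
from h import *
s=st();print(s['finger_gap'],s['tcp_pos'],s['wrist_force'],s['grip_force'],s['joint_pos'])
q=env.read_camera('side');marks(['post_mouth','post_heel'],q);save(q,'s5.png')
v=q
q=env.read_camera('scene');marks(['post_mouth','post_heel'],q)
cv2.imwrite('pics/m5.png',np.hstack([cv2.resize(x['pixels'][a:a+180,b:b+180],(400,400)) for x,a,b in((v,100,190),(q,100,200))])[:,:,::-1])
rows([(t,t,g,None) for t,g in((30,26),(32,25),(34,24),(36,22),(38,20),(40,18))],[.5282,.0953],7.74)
E
```

```text
0.026114680630678535 [0.53836105 0.02438119 0.20118232] [-0.37872544 -0.09430212 -1.15138008] 0.352671230211854 [-0.36024249  0.40921949 -0.0015966   1.42856499  0.45745833 -0.55717138]
 post_mouth [([0.5353, 0.0077, 0.2238], 0.79)]
 post_heel [([0.528, 0.1007, 0.0], 0.72)]
 post_mouth [([0.5399, 0.0055, 0.2258], 0.76)]
 post_heel [([0.5287, 0.097, 0.0017], 0.65)]
30 30 shift [ 0.5 -0.9 -0.1] turn [-0.  0. -0.] clos 0.39
32 32 shift [ 0.5 -7.8 -1.3] turn [-0.2  0.  -0. ] clos 0.41
34 34 shift [  0.5 -14.7  -2.4] turn [-0.4  0.  -0. ] clos 0.44
36 36 shift [  0.5 -21.1  -3.2] turn [-0.6  0.  -0. ] clos 0.48
38 38 shift [  0.5 -27.5  -3.8] turn [-0.8  0.  -0. ] clos 0.53
40 40 shift [  0.5 -34.   -4.3] turn [-1.  0. -0.] clos 0.58
```

View pics/m5.png

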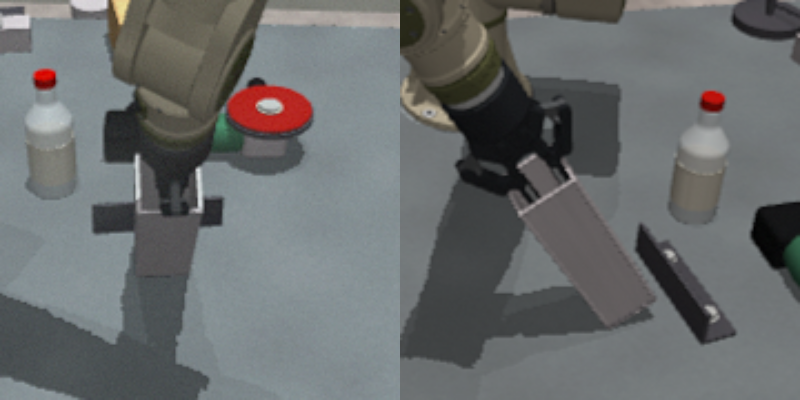

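The post leans at about 30° with its heel on the bench and the fingers inside the mouth; the stop is clear of it. Next I'll carry on lowering, narrowing the fingers slowly.

>>> {"method": "move_arm", "body": {"targets": [[[0,-7.5,-1.3],[-0.2,0,0],0.41],[[0,-14.5,-2.4],[-0.4,0,0],0.44],[[0,-21,-3.2],[-0.6,0,0],0.48],[[0,-27.5,-3.8],[-0.8,0,0],0.53],[[0,-34,-4.3],[-1,0,0],0.58]]}}

```text
clock: 11.22
tcp_pos: [0.5426, -0.007, 0.1877]
orientation: [-0.023, -0.063, 0.937, 0.342]
wrist_force: [0.1, 0.3, -1.7]
finger_gap: 0.0183
grip_force: 0.8
```

```bash
python3 - <<'E'
from h import *
s=st();print(s['finger_gap'],s['tcp_pos'],s['wrist_force'],s['grip_force'],s['joint_pos'])
q=env.read_camera('side');marks(['post_mouth','post_heel'],q)
q=env.read_camera('scene');marks(['post_mouth','post_heel'],q)
rows([(t,f,g,None) for t,f,g in((40,40,18),(42,42,16),(44,44,14),(46,46,12),(48,48,11),(50,50,10),(52.5,51,10),(55,52,10))],[.5282,.0953],7.74)
E
```

```text
0.018349891768364872 [ 0.54256104 -0.00702176  0.18765549] [ 0.12674744  0.28833376 -1.66594756] 0.7598435506224632 [-0.46964117  0.54008614  0.07487391  1.55220012  0.55929734 -0.73370545]
 post_mouth [([0.5423, -0.0334, 0.2023], 0.97)]
 post_heel [([0.5277, 0.0994, -0.0024], 0.82)]
 post_mouth [([0.5437, -0.0313, 0.2049], 0.88)]
 post_heel [([0.529, 0.0945, -0.0003], 0.89), ([0.6228, -0.3546, -0.002], 0.51)]
40 40 shift [ 0.5 -0.1 -0.1] turn [-0.  0. -0.] clos 0.58
42 42 shift [ 0.5 -6.4 -1.5] turn [-0.2  0.  -0. ] clos 0.62
44 44 shift [  0.5 -12.8  -2.7] turn [-0.4  0.  -0. ] clos 0.67
46 46 shift [  0.5 -19.3  -3.7] turn [-0.6  0.  -0. ] clos 0.72
48 48 shift [  0.5 -26.3  -4.4] turn [-0.8  0.  -0. ] clos 0.74
50 50 shift [  0.5 -33.3  -5. ] turn [-1.  0. -0.] clos 0.76
52.5 51 shift [  0.5 -43.4  -5. ] turn [-1.1  0.  -0. ] clos 0.76
55 52 shift [  0.5 -53.6  -4.6] turn [-1.2  0.  -0. ] clos 0.76
```

>>> {"method": "move_arm", "body": {"targets": [[[0,-6.4,-1.5],[-0.2,0,0],0.62],[[0,-13,-2.7],[-0.4,0,0],0.67],[[0,-19.5,-3.7],[-0.6,0,0],0.72],[[0,-26.3,-4.4],[-0.8,0,0],0.74],[[0,-33.3,-5],[-1,0,0],0.76]]}}

```text
clock: 12.15
tcp_pos: [0.5464, -0.0354, 0.17]
orientation: [-0.028, -0.061, 0.904, 0.423]
wrist_force: [-0.1, -1.6, -1.6]
finger_gap: 0.0103
grip_force: 0.9
```

```bash
python3 - <<'E'
from h import *
s=st();print(s['finger_gap'],s['tcp_pos'],s['wrist_force'],s['grip_force'],s['joint_pos'])
q=env.read_camera('side');marks(['post_mouth','post_heel'],q)
q=env.read_camera('scene');marks(['post_mouth','post_heel'],q)
rows([(t,50+(t-50)*.4,10,None) for t in(50,52,54,56,58,60,62,64,66)],[.5282,.0953],7.74)
E
```

```text
0.010293086543165733 [ 0.54644271 -0.03544378  0.1700143 ] [-0.12657867 -1.59988917 -1.55776737] 0.8834852278232574 [-0.55508514  0.69591389  0.17139707  1.6972512   0.63413089 -0.90945262]
 post_mouth []
 post_heel []
 post_mouth [([0.5471, -0.0663, 0.1811], 0.88)]
 post_heel [([0.5311, 0.0972, 0.0009], 0.62)]
50 50.0 shift [0.5 0.  0. ] turn [-0.  0. -0.] clos 0.76
52 50.8 shift [ 0.5 -8.  -1.5] turn [-0.08  0.   -0.  ] clos 0.76
54 51.6 shift [  0.5 -16.   -2.7] turn [-0.16  0.   -0.  ] clos 0.76
56 52.4 shift [  0.5 -24.1  -3.6] turn [-0.24  0.   -0.  ] clos 0.76
58 53.2 shift [  0.5 -32.2  -4.2] turn [-0.32  0.   -0.  ] clos 0.76
60 54.0 shift [  0.5 -40.4  -4.5] turn [-0.4  0.  -0. ] clos 0.76
62 54.8 shift [  0.5 -48.5  -4.5] turn [-0.48  0.   -0.  ] clos 0.76
64 55.6 shift [  0.5 -56.7  -4.2] turn [-0.56  0.   -0.  ] clos 0.76
66 56.4 shift [  0.5 -64.9  -3.6] turn [-0.64  0.   -0.  ] clos 0.76
```

>>> {"method": "move_arm", "body": {"targets": [[[0,-8,-1.5],[-0.08,0,0],0.76],[[0,-16,-2.7],[-0.16,0,0],0.76],[[0,-24,-3.6],[-0.24,0,0],0.76],[[0,-32,-4.2],[-0.32,0,0],0.76],[[0,-40,-4.5],[-0.4,0,0],0.76]]}}

```text
clock: 13.08
tcp_pos: [0.5504, -0.0643, 0.1423]
orientation: [-0.03, -0.06, 0.889, 0.453]
wrist_force: [0.7, -3.0, 0.5]
finger_gap: 0.0104
grip_force: 0.9
```

```bash
python3 - <<'E'
from h import *
s=st();print(s['finger_gap'],s['tcp_pos'],s['wrist_force'],s['grip_force'],s['joint_pos'])
q=env.read_camera('side');marks(['post_mouth','post_heel'],q)
v=q
q=env.read_camera('scene');marks(['post_mouth','post_heel'],q)
cv2.imwrite('pics/m6.png',np.hstack([cv2.resize(x['pixels'][a:a+180,b:b+180],(400,400)) for x,a,b in((v,120,180),(q,100,190))])[:,:,::-1])
rows([(t,50+(t-50)*.4,10,None) for t in(60,62,64,66,68,70,72,74,76,78,80)],[.5282,.0953],7.74)
E
```

```text
0.01037358283952159 [ 0.55038354 -0.06431475  0.14225499] [ 0.69580755 -2.97194219  0.5260521 ] 0.9480523114325479 [-0.60424246  0.80234765  0.23792495  1.75447699  0.64203436 -0.99784527]
 post_mouth [([0.5494, -0.0946, 0.1488], 0.51)]
 post_heel [([0.5309, 0.1001, -0.003], 0.67)]
 post_mouth [([0.5505, -0.0922, 0.152], 0.67)]
 post_heel [([0.5293, 0.0973, 0.0004], 0.97)]
60 54.0 shift [ 0.4 -0.4 -0.1] turn [ 0.  0. -0.] clos 0.76
62 54.8 shift [ 0.4 -8.5 -0.6] turn [-0.08  0.   -0.  ] clos 0.76
64 55.6 shift [  0.4 -16.7  -0.9] turn [-0.16  0.   -0.  ] clos 0.76
66 56.4 shift [  0.4 -24.9  -0.9] turn [-0.24  0.   -0.  ] clos 0.76
68 57.2 shift [  0.4 -33.1  -0.6] turn [-0.32  0.   -0.  ] clos 0.76
70 58.0 shift [  0.4 -41.2  -0. ] turn [-0.4  0.  -0. ] clos 0.76
72 58.8 shift [  0.4 -49.4   0.9] turn [-0.48  0.   -0.  ] clos 0.76
74 59.6 shift [  0.4 -57.5   2.1] turn [-0.56  0.   -0.  ] clos 0.76
76 60.4 shift [  0.4 -65.6   3.6] turn [-0.64  0.   -0.  ] clos 0.76
78 61.2 shift [  0.4 -73.6   5.4] turn [-0.72  0.   -0.  ] clos 0.76
80 62.0 shift [  0.4 -81.6   7.5] turn [-0.8  0.  -0. ] clos 0.76
```

View pics/m6.png

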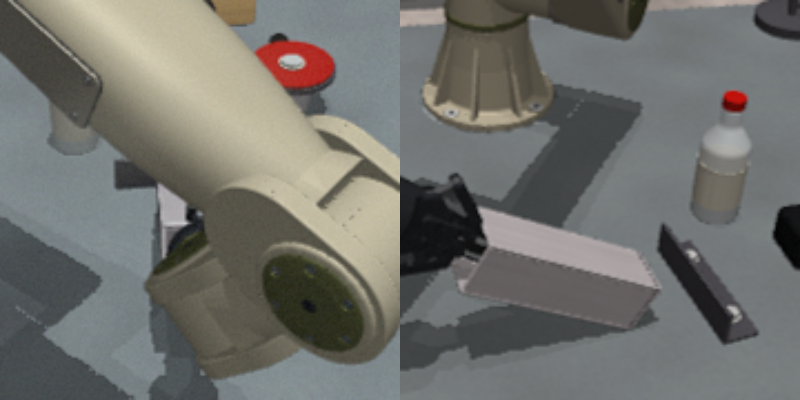

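In the scene panel the post leans at about 60° and its upper rim rests on the finger near (480,245). The heel hasn't moved.

>>> {"method": "move_arm", "body": {"targets": [[[0,-8.5,-0.6],[-0.08,0,0],0.76],[[0,-16.7,-0.9],[-0.16,0,0],0.76],[[0,-25,-0.9],[-0.24,0,0],0.76],[[0,-33,-0.6],[-0.32,0,0],0.76],[[0,-41,0],[-0.4,0,0],0.76]]}}

```text
clock: 14.0
tcp_pos: [0.5536, -0.0881, 0.109]
orientation: [-0.033, -0.059, 0.872, 0.484]
wrist_force: [0.4, -3.7, -1.4]
finger_gap: 0.0102
grip_force: 1.2
```

```bash
python3 - <<'E'
from h import *
s=st();print(s['finger_gap'],s['tcp_pos'],s['wrist_force'],s['grip_force'],s['joint_pos'])
q=env.read_camera('scene');marks(['post_mouth','post_heel'],q)
rows([(t,50+(t-50)*.4,10,None) for t in(70,72,74,76,78,80,82,84,86,88,90)],[.5282,.0953],7.74)
E
```

```text
0.01022646067262705 [ 0.55356321 -0.08807288  0.10899623] [ 0.39298579 -3.66725236 -1.39370705] 1.1828030040487647 [-0.64330523  0.91594997  0.30925153  1.80828612  0.64960491 -1.07743613]
 post_mouth [([0.5563, -0.112, 0.1178], 0.68)]
 post_heel [([0.5299, 0.0956, 0.0007], 0.91)]
70 58.0 shift [0.3 0.8 0. ] turn [ 0.01  0.   -0.01] clos 0.76
72 58.8 shift [ 0.2 -7.4  0.4] turn [-0.07  0.   -0.01] clos 0.76
74 59.6 shift [  0.2 -15.6   1. ] turn [-0.15  0.   -0.01] clos 0.76
76 60.4 shift [  0.2 -23.7   1.9] turn [-0.23  0.   -0.01] clos 0.76
78 61.2 shift [  0.2 -31.9   3.1] turn [-0.31  0.   -0.01] clos 0.76
80 62.0 shift [  0.2 -40.    4.7] turn [-0.39  0.   -0.01] clos 0.76
82 62.8 shift [  0.2 -48.    6.5] turn [-0.47  0.   -0.01] clos 0.76
84 63.6 shift [  0.2 -56.    8.6] turn [-0.55  0.   -0.01] clos 0.76
86 64.4 shift [  0.2 -63.9  11. ] turn [-0.63  0.   -0.01] clos 0.76
88 65.2 shift [  0.1 -71.8  13.8] turn [-0.71  0.   -0.01] clos 0.76
90 66.0 shift [  0.1 -79.5  16.8] turn [-0.79  0.   -0.01] clos 0.76
```

>>> {"method": "move_arm", "body": {"targets": [[[0,-7.4,0.4],[-0.07,0,0],0.76],[[0,-15.6,1],[-0.15,0,0],0.76],[[0,-23.7,2],[-0.23,0,0],0.76],[[0,-32,3],[-0.31,0,0],0.76],[[0,-40,4.7],[-0.39,0,0],0.76]]}}

```text
clock: 14.78
tcp_pos: [0.5559, -0.105, 0.0726]
orientation: [-0.034, -0.057, 0.855, 0.514]
wrist_force: [0.0, -3.6, -1.0]
finger_gap: 0.0101
grip_force: 1.4
```

```bash
python3 - <<'E'
from h import *
s=st();print(s['finger_gap'],s['tcp_pos'],s['wrist_force'],s['grip_force'],s['joint_pos'])
v=env.read_camera('side');q=env.read_camera('scene');marks(['post_mouth','post_heel'],q)
cv2.imwrite('pics/m7.png',np.hstack([cv2.resize(x['pixels'][a:a+180,b:b+180],(400,400)) for x,a,b in((v,130,180),(q,100,190))])[:,:,::-1])
rows([(t,50+(t-50)*.4,10,None) for t in(80,82,84,86,88,89,90,91,92)],[.5282,.0953],7.74)
E
```

```text
0.010107169303550757 [ 0.55588082 -0.104976    0.07256191] [ 0.04878315 -3.56963451 -1.01125142] 1.432289918884635 [-0.67132306  1.03000293  0.38183224  1.85714812  0.65796306 -1.1465732 ]
 post_mouth [([0.5578, -0.1309, 0.0766], 0.7), ([0.5284, 0.1015, 0.0389], 0.31)]
 post_heel [([0.5305, 0.0968, -0.0019], 0.76)]
80 62.0 shift [ 0.3 -0.6 -0.1] turn [-0.    0.   -0.01] clos 0.76
82 62.8 shift [ 0.3 -8.7  1.2] turn [-0.08  0.   -0.01] clos 0.76
84 63.6 shift [  0.3 -16.8   2.8] turn [-0.16  0.   -0.01] clos 0.76
86 64.4 shift [  0.3 -24.9   4.7] turn [-0.24  0.   -0.01] clos 0.76
88 65.2 shift [  0.3 -32.9   6.8] turn [-0.32  0.   -0.01] clos 0.76
89 65.6 shift [  0.3 -36.9   8. ] turn [-0.36  0.   -0.01] clos 0.76
90 66.0 shift [  0.3 -40.8   9.3] turn [-0.4   0.   -0.01] clos 0.76
91 66.4 shift [  0.3 -44.7  10.7] turn [-0.44  0.   -0.01] clos 0.76
92 66.8 shift [  0.3 -48.7  12.1] turn [-0.48  0.   -0.01] clos 0.76
```

View pics/m7.png

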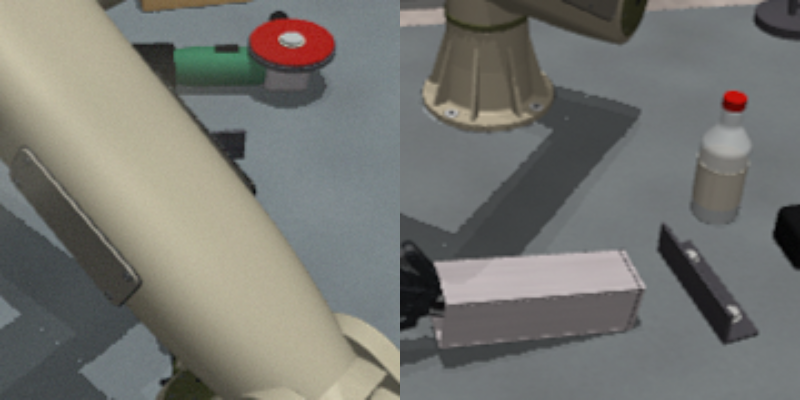

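The post is at about 80° and nearly flat, still held under its upper rim. I'll do the last degrees slowly.

>>> {"method": "move_arm", "body": {"targets": [[[0,-6,0.8],[-0.06,0,0],0.76],[[0,-12,1.8],[-0.12,0,0],0.76],[[0,-18,3],[-0.18,0,0],0.76],[[0,-24,4.5],[-0.24,0,0],0.76],[[0,-29,5.8],[-0.29,0,0],0.76]]}}

```text
clock: 15.6
tcp_pos: [0.5569, -0.1133, 0.0443]
orientation: [-0.036, -0.057, 0.842, 0.535]
wrist_force: [1.1, -2.7, -2.3]
finger_gap: 0.0105
grip_force: 1.6
```

```bash
python3 - <<'E'
from h import *
s=st();print(s['finger_gap'],s['tcp_pos'],s['wrist_force'],s['grip_force'],s['joint_pos'])
q=env.read_camera('scene');marks(['post_mouth','post_heel'],q)
rows([(t,50+(t-50)*.4,10,None) for t in(87,88,89,90,91,92,93)],[.5282,.0953],7.74)
E
```

```text
0.010535604178772478 [ 0.55693834 -0.11327043  0.04433889] [ 1.14973855 -2.67877333 -2.34197567] 1.567684281617403 [-0.68628811  1.11531819  0.43775237  1.89331604  0.66520141 -1.19343605]
 post_mouth [([0.5562, -0.1389, 0.0473], 0.96)]
 post_heel [([0.5273, 0.0966, 0.0004], 0.75)]
87 64.8 shift [ 0.3  0.3 -0. ] turn [ 0.01  0.   -0.01] clos 0.76
88 65.2 shift [ 0.3 -3.7  0.9] turn [-0.03  0.   -0.01] clos 0.76
89 65.6 shift [ 0.3 -7.7  1.9] turn [-0.07  0.   -0.01] clos 0.76
90 66.0 shift [  0.3 -11.8   3. ] turn [-0.11  0.   -0.01] clos 0.76
91 66.4 shift [  0.3 -15.8   4.1] turn [-0.15  0.   -0.01] clos 0.76
92 66.8 shift [  0.2 -19.7   5.3] turn [-0.19  0.   -0.01] clos 0.76
93 67.2 shift [  0.2 -23.7   6.6] turn [-0.23  0.   -0.01] clos 0.76
```

>>> {"method": "move_arm", "body": {"targets": [[[0,-3,0.7],[-0.03,0,0],0.76],[[0,-6,1.4],[-0.06,0,0],0.76],[[0,-9,2.2],[-0.09,0,0],0.76],[[0,-12,3],[-0.12,0,0],0.76],[[0,-15,3.5],[-0.14,0,0],0.76]]}}

```text
clock: 16.38
tcp_pos: [0.5573, -0.1159, 0.0301]
orientation: [-0.037, -0.056, 0.835, 0.545]
wrist_force: [-0.8, 0.2, 0.1]
finger_gap: 0.0103
grip_force: 0.0
```

```bash
python3 - <<'E'
from h import *
s=st();print(s['finger_gap'],s['tcp_pos'],s['wrist_force'],s['grip_force'],s['joint_pos'])
q=env.read_camera('scene');marks(['post_mouth','post_heel'],q)
rows([(t,50+(t-50)*.4,10,None) for t in(90,91,92,93)],[.5282,.0953],7.74)
E
```

```text
0.010295717687373716 [ 0.55733769 -0.11588862  0.03009582] [-0.75746153  0.19493561  0.08439903] 0.0 [-0.69165828  1.15778521  0.46632747  1.91144165  0.66916009 -1.215112  ]
 post_mouth []
 post_heel [([0.53, 0.0982, -0.0011], 0.6), ([0.3947, -0.3939, -0.0003], 0.41)]
90 66.0 shift [ 0.4  2.6 -0.4] turn [ 0.02  0.   -0.  ] clos 0.76
91 66.4 shift [ 0.4 -1.4  0.6] turn [-0.02  0.   -0.  ] clos 0.76
92 66.8 shift [ 0.4 -5.4  1.8] turn [-0.06  0.   -0.  ] clos 0.76
93 67.2 shift [ 0.4 -9.4  3. ] turn [-0.1  0.  -0. ] clos 0.76
```

>>> {"method": "move_arm", "body": {"targets": [[[0,0,0],[0,0,0],1],[[0,0,0],[0,0,0],1],[[0,0,-15],[0,0,0],1],[[0,0,-45],[0,0,0],1],[[0,0,-90],[0,0,0],1]]}}

```text
clock: 17.15
tcp_pos: [0.5684, -0.197, 0.067]
orientation: [-0.038, -0.057, 0.835, 0.546]
wrist_force: [1.6, -0.6, -1.9]
finger_gap: -0.0001
grip_force: 0.0
```

```bash
python3 - <<'E'
from h import *
s=st();print(s['finger_gap'],s['tcp_pos'],s['wrist_force'],s['joint_pos']);print(rot(s).as_matrix().round(3))
q=env.read_camera('scene');marks(['post_mouth','post_heel','stop'],q)
print(shift([.57,-.2,.22]), shift([.565,-.19,.2]))
E
```

```text
-8.618538236585048e-05 [ 0.56836543 -0.19697726  0.06698327] [ 1.55045065 -0.56954572 -1.92411469] [-0.7636669   1.26187549  0.7952397   2.16459544  0.60519092 -1.26116155]
[[-0.991 -0.053 -0.125]
 [-0.136  0.398  0.907]
 [ 0.001  0.916 -0.402]]
 post_mouth []
 post_heel [([0.5286, 0.1005, 0.0003], 0.82)]
 stop [([0.5135, 0.1837, -0.0032], 0.77)]
[ -1.4 140.4 -63.7] [  2.3 126.4 -46. ]
```

>>> {"method": "move_arm", "body": {"targets": [[[0,45,-25],[1,0,0],1],[[0,90,-45],[2,0,0],1],[[0,135,-63],[3,0,0],1],[[0,135,-63],[4,0,0],1],[[0,135,-63],[5,0,0],1]]}}

```text
clock: 17.98
tcp_pos: [0.5689, -0.2, 0.2164]
orientation: [-0.008, -0.067, 0.988, 0.137]
wrist_force: [-0.4, -0.4, -1.0]
finger_gap: -0.0003
grip_force: 0.0
```

```bash
python3 - <<'E'
from h import *
s=st();print(s['finger_gap'],s['tcp_pos'],s['wrist_force'],s['joint_pos']);print(rot(s).as_matrix().round(3))
y=np.radians(9.7)
x=np.array([-np.sin(y),np.cos(y),0]);yy=np.array([np.cos(y),np.sin(y),0]);T=R.from_matrix(np.c_[x,yy,[0,0,-1]])
y2=np.radians(8); 
print(((rot(s).inv()*T).as_rotvec(True)/10))
z=R.from_matrix(np.c_[-yy,x,[0,0,-1]]);print('untilt',((rot(s).inv()*z).as_rotvec(True)/10))
E
```

```text
-0.0003260852972134835 [ 0.56886074 -0.19998568  0.21642351] [-0.38831188 -0.35671269 -0.95598478] [-0.5764603   0.50945877  0.27183252  1.5139047   0.20937318 -0.73084527]
[[-0.991 -0.13  -0.034]
 [-0.135  0.953  0.27 ]
 [-0.003  0.272 -0.962]]
[ 1.26684828 -1.20107226  8.74483401]
untilt [ 1.57928292  0.04209169 -0.19330327]
```

>>> {"method": "move_arm", "body": {"targets": [[[0,0,0],[0.8,0.02,-0.1],1],[[0,0,0],[1.58,0.04,-0.19],0.5],[[0,0,0],[1.58,0.04,-0.19],0]]}}

```text
clock: 18.35
tcp_pos: [0.5677, -0.197, 0.2156]
orientation: [-0.001, -0.086, 0.996, 0.004]
wrist_force: [-0.1, 0.4, 0.6]
finger_gap: 0.0355
grip_force: 0.0
```

>>> {"method": "move_arm", "body": {"targets": [[[0,0,0],[0,0,1],-0.2],[[0,0,0],[0,0,2],-0.2],[[0,0,0],[0,0,3],-0.2],[[0,0,0],[0,0,4],-0.2],[[0,0,0],[0,0,5],-0.2]]}}

```text
clock: 18.98
tcp_pos: [0.5682, -0.2009, 0.2138]
orientation: [-0.004, 0.348, 0.937, 0.004]
wrist_force: [-0.6, -0.7, 0.0]
finger_gap: 0.0516
grip_force: 0.0
```

>>> {"method": "move_arm", "body": {"targets": [[[0,0,0],[0,0,1],-0.2],[[0,0,0],[0,0,2],-0.2],[[0,0,0],[0,0,3],-0.2],[[0,0,0],[0,0,4],-0.2],[[0,0,0],[0,0,4],-0.2]]}}

```text
clock: 19.6
tcp_pos: [0.5683, -0.2011, 0.214]
orientation: [-0.005, 0.645, 0.764, 0.002]
wrist_force: [0.4, 0.4, -0.0]
finger_gap: 0.0514
grip_force: 0.0
```

```bash
python3 - <<'E'
from h import *
s=st();print(s['finger_gap'],s['tcp_pos'],s['wrist_force'],s['joint_pos']);print(rot(s).as_matrix().round(3))
p=env.read_camera('wrist');marks(['post_mouth','post_heel','stop','post'],p);save(p,'w8.png')
q=env.read_camera('scene');marks(['post_mouth','post_heel','post','stop'],q)
q=env.read_camera('side');marks(['post_mouth','post_heel','post','stop'],q)
E
```

```text
0.051429420512076725 [ 0.56829642 -0.20106765  0.21400078] [ 0.41821783  0.43847391 -0.02281824] [-0.47594055  0.37981256  0.0989903   1.29868746  0.00552167  0.92554744]
[[-0.168  0.986 -0.005]
 [ 0.986  0.168  0.009]
 [ 0.01  -0.004 -1.   ]]
 post_mouth []
 post_heel []
 stop []
 post []
 post_mouth [([0.559, -0.1388, 0.0374], 0.96), ([0.5291, 0.0979, 0.0019], 0.67)]
 post_heel [([0.5321, 0.0978, -0.002], 0.78)]
 post [([0.5315, 0.0965, 0.0363], 0.73)]
 stop [([0.5133, 0.1854, -0.002], 0.67), ([0.3572, 0.2756, 0.0061], 0.54)]
 post_mouth [([0.5573, -0.1405, 0.0326], 0.8)]
 post_heel []
 post [([0.5242, 0.098, 0.0355], 0.78)]
 stop [([0.5149, 0.1833, -0.0013], 0.86)]
```

View pics/w8.png

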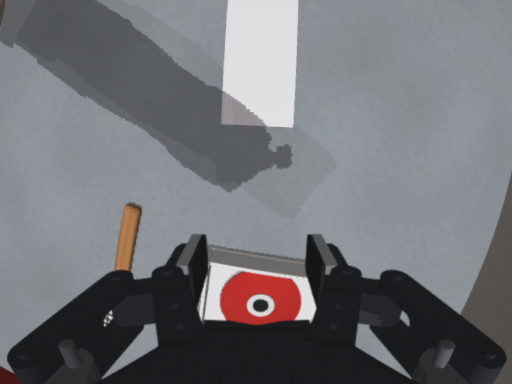

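The wrist view shows the flat post's open end along (221,123)–(294,127), centred on the fingers. The tray is behind the hand at (258,290).

```bash
python3 - <<'E'
from h import *
s=st();p=env.read_camera('wrist')
a=wpix(p,s,(221,123.5),.07);b=wpix(p,s,(294,127),.07);d=b-a
print(a,b,np.linalg.norm(d),np.degrees(np.arctan2(d[1],d[0])))
c=wpix(p,s,(228,0),.07);e=wpix(p,s,(298,0),.07);print('sides',np.degrees(np.arctan2(*(c-a)[[1,0]])),np.degrees(np.arctan2(*(e-b)[[1,0]])))
print('tray',wpix(p,s,(210,247),.045),wpix(p,s,(303,262),.045))
y=np.radians(9.7);n=np.array([-np.sin(y),np.cos(y)]);x=np.array([np.cos(y),np.sin(y)]);o=np.array([.515,.187])
m=(a+b)[:2]/2
for q in(m,s['tcp_pos'][:2],np.array([.529,.0965])): print('in stop frame x,y',(q-o)@x,(q-o)@n)
E
```

```text
[ 0.5241052  -0.14425164  0.07      ] [ 0.59406954 -0.13574642  0.07      ] 0.07047940670155681 6.931157945505564
sides 96.8588918684853 97.59973300204048
tray [ 0.52808286 -0.28533006  0.045     ] [ 0.63889644 -0.28631133  0.045     ]
in stop frame x,y -0.011638788550764213 -0.3297523318265963
in stop frame x,y -0.012284169184744065 -0.3915299278702618
in stop frame x,y -0.00144844028338877 -0.09156501526645128
```

>>> {"method": "move_arm", "body": {"targets": [[[0,0,50],[0,0,0],-0.2],[[0,0,100],[0,0,0],-0.2],[[0,0,145],[0,0,0],-0.2],[[0,0,190],[0,0,0],-0.2],[[0,0,190],[0,0,0],-0.2]]}}

```text
clock: 21.02
tcp_pos: [0.565, -0.1981, 0.0216]
orientation: [-0.007, 0.645, 0.764, 0.001]
wrist_force: [-0.4, -0.4, -0.0]
finger_gap: 0.0514
grip_force: 0.0
```

>>> {"method": "move_arm", "body": {"targets": [[[10,0,0],[0,0,0],-0.2],[[20,0,0],[0,0,0],-0.2],[[30,0,0],[0,0,0],-0.2],[[38,0,0],[0,0,0],-0.2],[[46,0,0],[0,0,0],-0.2]]}}

```text
clock: 21.65
tcp_pos: [0.5607, -0.1538, 0.026]
orientation: [-0.003, 0.645, 0.764, 0.002]
wrist_force: [0.0, 0.9, -0.0]
finger_gap: 0.0509
grip_force: 0.0
```

```bash
cat >>h.py <<'E'
def sf():
    s=st();y=np.radians(9.7);n=np.array([-np.sin(y),np.cos(y)]);x=np.array([np.cos(y),np.sin(y)]);d=s['tcp_pos'][:2]-np.array([.515,.187])
    M=rot(s).as_matrix();print('tcp stop frame',d@x,d@n,'z',s['tcp_pos'][2],'yaw',np.degrees(np.arctan2(M[1,1],M[0,1])),'F n',s['wrist_force'][:2]@n,s['wrist_force'].round(1),s['clock'])
E
python3 - <<'E'
from h import *
sf()
q=env.read_camera('scene');marks(['post_mouth','post_heel','post'],q)
E
```

```text
tcp stop frame -0.012392315063867483 -0.3435875708998807 z 0.025955414003053123 yaw 9.650587288641642 F n 0.8918273909365141 [ 0.   0.9 -0. ] 21.65
 post_mouth [([0.5554, -0.1372, 0.0359], 0.96)]
 post_heel [([0.5292, 0.0994, 0.0016], 0.71)]
 post [([0.5289, 0.0957, 0.0399], 0.69), ([0.3963, -0.3958, 0.0007], 0.46)]
```

Now to push, about 10 mm per row.

>>> {"method": "move_arm", "body": {"targets": [[[6,0,0],[0,0,0],-0.2],[[14,0,0],[0,0,0],-0.2],[[23,0,0],[0,0,0],-0.2],[[32,0,0],[0,0,0],-0.2],[[40,0,0],[0,0,0],-0.2]]}}

```text
clock: 22.48
tcp_pos: [0.5536, -0.1142, 0.0257]
orientation: [-0.003, 0.645, 0.764, 0.001]
wrist_force: [0.1, -3.1, -1.3]
finger_gap: 0.0514
grip_force: 0.0
```

```bash
python3 - <<'E'
from h import *
sf()
q=env.read_camera('scene');marks(['post_mouth','post_heel','post','stop'],q)
q=env.read_camera('side');marks(['post_mouth','post_heel','post','stop'],q)
E
```

```text
tcp stop frame -0.012706975715365849 -0.30339623605809934 z 0.025731103406201737 yaw 9.654002758896084 F n -3.064256696793245 [ 0.1 -3.1 -1.3] 22.475
 post_mouth [([0.5516, -0.1019, 0.0347], 0.98)]
 post_heel [([0.5122, 0.1345, 0.0014], 0.8)]
 post [([0.5124, 0.135, 0.0373], 0.66)]
 stop [([0.5123, 0.1837, -0.0006], 0.87), ([0.6022, 0.3832, -0.0005], 0.72)]
 post_mouth [([0.5475, -0.1035, 0.0316], 0.8)]
 post_heel [([0.5098, 0.1405, -0.0028], 0.95)]
 post [([0.5491, -0.1024, 0.0347], 0.7), ([0.5076, 0.1351, 0.0364], 0.57)]
 stop []
```

>>> {"method": "move_arm", "body": {"targets": [[[9,0,0],[0,0,0],-0.2],[[18,0,0],[0,0,0],-0.2],[[27,0,0],[0,0,0],-0.2],[[35,0,0],[0,0,0],-0.2],[[42,0,0],[0,0,0],-0.2]]}}

```text
clock: 23.6
tcp_pos: [0.5467, -0.0729, 0.026]
orientation: [-0.003, 0.645, 0.764, 0.001]
wrist_force: [0.7, -3.4, -0.5]
finger_gap: 0.0512
grip_force: 0.0
```

>>> {"method": "move_arm", "body": {"targets": [[[2,0,0],[0,0,0],-0.2],[[4,0,0],[0,0,0],-0.2],[[6,0,0],[0,0,0],-0.2]]}}

```text
clock: 23.98
tcp_pos: [0.5459, -0.0678, 0.0261]
orientation: [-0.003, 0.645, 0.764, 0.001]
wrist_force: [1.0, -3.9, -2.2]
finger_gap: 0.0514
grip_force: 0.0
```

```bash
python3 - <<'E'
from h import *
sf()
q=env.read_camera('scene');marks(['post_mouth','post_heel','post'],q)
E
```

```text
tcp stop frame -0.012491879636071384 -0.2563098776431156 z 0.0261166929816956 yaw 9.617386533703838 F n -4.007855034041354 [ 1.  -3.9 -2.2] 23.975
 post_mouth []
 post_heel [([0.5032, 0.181, 0.0003], 0.92)]
 post [([0.5014, 0.1802, 0.0372], 0.8)]
```

>>> {"method": "move_arm", "body": {"targets": [[[1.5,0,0],[0,0,0],-0.2],[[3,0,0],[0,0,0],-0.2],[[4,0,0],[0,0,0],-0.2],[[5,0,0],[0,0,0],-0.2]]}}

```text
clock: 24.68
tcp_pos: [0.5455, -0.0638, 0.0263]
orientation: [-0.002, 0.645, 0.764, 0.001]
wrist_force: [1.6, -9.2, -1.1]
finger_gap: 0.0514
grip_force: 0.0
```

```bash
python3 - <<'E'
from h import *
sf()
E
```

```text
tcp stop frame -0.012208535562917778 -0.2523301992298583 z 0.02627392574442467 yaw 9.61074072724165 F n -9.323023073349935 [ 1.6 -9.2 -1.1] 24.675
```

>>> {"method": "move_arm", "body": {"targets": [[[1,0,0],[0,0,0],-0.2],[[2,0,0],[0,0,0],-0.2],[[2.5,0,0],[0,0,0],-0.2],[[2.5,0,0],[0,0,0],-0.2]]}}

```text
clock: 25.18
tcp_pos: [0.5457, -0.0638, 0.0267]
orientation: [-0.001, 0.646, 0.763, -0.001]
wrist_force: [0.1, -14.8, -1.4]
finger_gap: 0.0514
grip_force: 0.0
```

```bash
python3 - <<'E'
from h import *
sf(); print(st()['ft_torque'])
E
```

```text
tcp stop frame -0.012013573179639539 -0.2523409245928717 z 0.026727471991117795 yaw 9.524796664126445 F n -14.598554329911702 [  0.1 -14.8  -1.4] 25.175
[-2.55721691 -0.09321633  0.24774323]
```

>>> {"method": "move_arm", "body": {"targets": [[[-10,0,0],[0,0,0],-0.2],[[-30,0,0],[0,0,0],-0.2],[[-40,0,-50],[0,0,0],-0.2],[[-40,0,-110],[0,0,0],-0.2],[[-40,0,-170],[0,0,0],-0.2]]}}

```text
clock: 25.8
tcp_pos: [0.5515, -0.1013, 0.1974]
orientation: [-0.004, 0.645, 0.764, 0.002]
wrist_force: [-0.0, -1.3, 0.1]
finger_gap: 0.0515
grip_force: 0.0
```

>>> {"method": "move_arm", "body": {"targets": [[[40,0,-40],[0,0,0],-0.2],[[90,0,-80],[0,0,0],-0.2],[[140,0,-100],[0,0,0],-0.2],[[180,0,-100],[0,0,0],-0.2],[[180,0,-100],[0,0,0],-0.2]]}}

```text
clock: 26.42
tcp_pos: [0.5216, 0.0781, 0.2977]
orientation: [-0.003, 0.644, 0.765, 0.002]
wrist_force: [-0.1, -0.3, -1.0]
finger_gap: 0.051
grip_force: 0.0
```

```bash
python3 - <<'E'
from h import *
import time
sf(); s=st(); p=env.read_camera('wrist');save(p,'w9.png')
marks(['post','post_heel','stop','post_mouth'],p)
y=np.radians(9.7);n=np.array([-np.sin(y),np.cos(y)]);x=np.array([np.cos(y),np.sin(y)]);o=np.array([.515,.187])
P=max(env.regions_of('post',p),key=lambda r:r['confidence']);S=max(env.regions_of('stop',p),key=lambda r:r['confidence'])
print(P['confidence'],S['confidence'])
def w(uv,z): return np.array([wpix(p,s,q,z)[:2] for q in uv])
def fit(W,along):
    c=W.mean(0)
    for _ in range(3):
        vx,vy,a,b=cv2.fitLine(W.astype(np.float32),cv2.DIST_HUBER,0,1e-5,1e-5).ravel(); r=abs((W-[a,b])@[-vy,vx]); W=W[r<.0015]
    return np.degrees(np.arctan(vy/vx)) if not along else np.degrees(np.arctan(-vx/vy)),((np.array([a,b])-o)@x,(np.array([a,b])-o)@n),len(W)
for nm,m in(('post',P['mask']),('stop',S['mask'])):
    v,u=np.nonzero(m);print(nm,u.min(),u.max(),v.min(),v.max())
m=P['mask'];rr=[r for r in range(384) if m[r].sum()>20]
L=[(np.nonzero(m[r])[0].min(),r) for r in rr[8:-8]];Rr=[(np.nonzero(m[r])[0].max()+1,r) for r in rr[8:-8]]
print('post left z=.07',fit(w(L,.07),True),'right',fit(w(Rr,.07),True))
cc=[c for c in range(512) if m[:,c].sum()>20][6:-6]
print('post foot edge',fit(w([(c,np.nonzero(m[:,c])[0].min()) for c in cc],.07),False))
m=S['mask'];cc=[c for c in range(512) if m[:,c].sum()>5][4:-4]
print('stop front',fit(w([(c,np.nonzero(m[:,c])[0].max()+1) for c in cc],.05),False))
print('stop back',fit(w([(c,np.nonzero(m[:,c])[0].min()) for c in cc],.006),False))
E
```

```text
tcp stop frame -0.01181460806475935 -0.1084540983650036 z 0.29772041911974084 yaw 9.871678232558533 F n -0.2357565125568832 [-0.1 -0.3 -1. ] 26.425
 post [([0.5074, 0.1826, 0.0362], 0.97)]
 post_heel []
 stop [([0.5145, 0.1859, 0.003], 0.69)]
 post_mouth []Traceback (most recent call last):
  File "<stdin>", line 6, in <module>
ValueError: max() iterable argument is empty
```

```bash
python3 - <<'E'
from h import *
s=st(); p=env.read_camera('wrist')
y=np.radians(9.7);n=np.array([-np.sin(y),np.cos(y)]);x=np.array([np.cos(y),np.sin(y)]);o=np.array([.515,.187])
for k in('post','stop'): print(k,[(r['confidence'],r['mask'].sum()) for r in env.regions_of(k,p)])
# rectify the plane z=h into stop-frame picture, 0.25 mm/px, x -100..100, y -120..+80
f=192/np.tan(np.radians(p['fovy'])/2);M=np.array(p['mount']);Rt=rot(s).as_matrix()
def rect(h):
    X,Y=np.meshgrid(np.arange(-100,100,.25)/1e3,np.arange(80,-120,-.25)/1e3)
    W=np.stack([o[0]+X*x[0]+Y*n[0],o[1]+X*x[1]+Y*n[1],np.full_like(X,h)],-1)
    c=((W-s['tcp_pos'])@Rt-M[:3,3])@M[:3,:3]
    t=np.arctan2(np.hypot(c[...,0],c[...,1]),-c[...,2]);a=np.arctan2(-c[...,1],c[...,0])
    return cv2.remap(cv2.GaussianBlur(cv2.cvtColor(p['pixels'],cv2.COLOR_RGB2GRAY),(0,0),.7),(p['cx']+f*t*np.cos(a)).astype(np.float32),(p['cy']+f*t*np.sin(a)).astype(np.float32),cv2.INTER_LINEAR)
for h in(.07,.05,.006):
    g=rect(h);np.save(f'/tmp/r{int(h*1e3)}.npy',g)
    ls=cv2.createLineSegmentDetector().detect(g)[0][:,0]
    for l in sorted(ls,key=lambda l:-np.hypot(l[2]-l[0],l[3]-l[1]))[:9]:
        L=np.hypot(l[2]-l[0],l[3]-l[1])/4; a=np.degrees(np.arctan2(-(l[3]-l[1]),l[2]-l[0]))
        print(h,'len',round(L,1),'ang',round((a+45)%90-45,2),'ends',[round(float(q),1) for q in(l[0]/4-100,80-l[1]/4,l[2]/4-100,80-l[3]/4)])
E
```

```text
post [(0.93, np.int64(9877))]
stop [(0.72, np.int64(3768))]
0.07 len 67.5 ang 0.51 ends [20.2, -0.2, -47.3, -0.8]
0.07 len 65.9 ang -0.04 ends [-47.0, -5.9, 18.9, -6.0]
0.07 len 59.4 ang 1.04 ends [81.1, -6.7, 21.7, -7.8]
0.07 len 43.8 ang -0.33 ends [19.2, -9.2, -24.5, -8.9]
0.07 len 30.0 ang -0.48 ends [-81.4, -2.7, -51.4, -2.9]
0.07 len 26.9 ang 0.35 ends [-50.2, -7.6, -77.0, -7.7]
0.07 len 26.9 ang 0.27 ends [20.7, -37.7, 20.6, -10.8]
0.07 len 25.4 ang -1.49 ends [20.7, -72.1, 21.4, -46.7]
0.07 len 21.9 ang -0.82 ends [-23.9, -9.3, -45.8, -9.0]
0.05 len 72.2 ang 0.51 ends [22.3, 2.3, -49.8, 1.6]
0.05 len 68.1 ang -0.03 ends [-47.3, -3.8, 20.8, -3.8]
0.05 len 53.1 ang 0.66 ends [77.6, -5.0, 24.5, -5.6]
0.05 len 39.4 ang -0.15 ends [20.5, -7.1, -18.9, -7.0]
0.05 len 30.0 ang -1.44 ends [-85.2, -0.2, -55.2, -1.0]
0.05 len 26.9 ang -1.35 ends [22.5, -73.6, 23.2, -46.7]
0.05 len 25.3 ang -0.18 ends [-49.8, -11.7, -49.9, -37.0]
0.05 len 23.8 ang -0.16 ends [22.5, -32.7, 22.6, -8.9]
0.05 len 23.1 ang -0.77 ends [-24.5, -7.3, -47.7, -7.0]
0.006 len 80.0 ang 0.48 ends [25.8, 7.6, -54.2, 7.0]
0.006 len 79.7 ang -0.02 ends [-55.2, 1.0, 24.5, 1.0]
0.006 len 78.8 ang -0.05 ends [25.2, -2.7, -53.6, -2.7]
0.006 len 58.8 ang 0.53 ends [87.7, -0.4, 28.9, -1.0]
0.006 len 30.9 ang 0.14 ends [26.5, -35.8, 26.4, -4.8]
0.006 len 25.3 ang -0.61 ends [-54.8, -1.2, -80.2, -0.9]
0.006 len 20.0 ang -2.03 ends [-91.7, 5.0, -71.7, 4.3]
0.006 len 18.2 ang -1.65 ends [26.4, -76.5, 26.9, -58.3]
0.006 len 15.7 ang 2.56 ends [77.3, 5.2, 93.0, 5.9]
```

The post is seated against the stop to within about 0.5°. The residual gap is at its right corner (+x), so I'll give one more nudge with the right finger leading.

>>> {"method": "move_arm", "body": {"targets": [[[-60,0,0],[0,0,0],-0.2],[[-120,0,20],[0,0,-0.1],-0.2],[[-180,0,50],[0,0,-0.25],-0.2],[[-182,0,110],[0,0,-0.25],-0.2],[[-182,0,160],[0,0,-0.25],-0.2]]}}

```text
clock: 27.55
tcp_pos: [0.5516, -0.1041, 0.1337]
orientation: [-0.003, 0.63, 0.777, 0.001]
wrist_force: [0.1, -0.9, 1.0]
finger_gap: 0.0512
grip_force: 0.0
```

>>> {"method": "move_arm", "body": {"targets": [[[0,0,40],[0,0,0],-0.2],[[0,0,80],[0,0,0],-0.2],[[0,0,110],[0,0,0],-0.2],[[10,0,110],[0,0,0],-0.2],[[20,0,110],[0,0,0],-0.2]]}}

```text
clock: 28.18
tcp_pos: [0.5479, -0.0817, 0.027]
orientation: [-0.003, 0.629, 0.778, 0.002]
wrist_force: [-0.0, -0.2, -0.3]
finger_gap: 0.0519
grip_force: 0.0
```

```bash
python3 - <<'E'
from h import *
sf()
E
```

```text
tcp stop frame -0.012887218505795257 -0.2704250941188183 z 0.02699638295518859 yaw 12.117799350707264 F n -0.1505728802885711 [-0.  -0.2 -0.3] 28.175
```

>>> {"method": "move_arm", "body": {"targets": [[[7,0,0],[0,0,0],-0.2],[[13,0,0],[0,0,0],-0.2],[[15,0,0],[0,0,0],-0.2],[[16.5,0,0],[0,0,0],-0.2],[[18,0,0],[0,0,0],-0.2]]}}

```text
clock: 28.8
tcp_pos: [0.5441, -0.0654, 0.0264]
orientation: [-0.002, 0.629, 0.778, 0.001]
wrist_force: [0.4, -6.3, -0.1]
finger_gap: 0.0515
grip_force: 0.0
```

```bash
python3 - <<'E'
from h import *
sf(); print(st()['ft_torque'])
E
```

```text
tcp stop frame -0.013828875101911506 -0.25372673565722853 z 0.026409047514284693 yaw 12.083930185336389 F n -6.247903075091513 [ 0.4 -6.3 -0.1] 28.8
[-0.96160045 -0.05961794 -0.15734089]
```

>>> {"method": "move_arm", "body": {"targets": [[[1,0,0],[0,0,0],-0.2],[[2,0,0],[0,0,0],-0.2],[[3,0,0],[0,0,0],-0.2],[[3,0,0],[0,0,0],-0.2]]}}

```text
clock: 29.3
tcp_pos: [0.5445, -0.0651, 0.0266]
orientation: [-0.0, 0.63, 0.777, -0.0]
wrist_force: [2.0, -12.3, -1.2]
finger_gap: 0.0513
grip_force: 0.0
```

```bash
python3 - <<'E'
from h import *
sf(); print(st()['ft_torque'])
E
```

```text
tcp stop frame -0.0133463294754187 -0.2534424085580245 z 0.026635429083896232 yaw 11.937516372031947 F n -12.462428368176726 [  2.  -12.3  -1.2] 29.3
[-1.84089061 -0.23501351 -0.41832074]
```

>>> {"method": "move_arm", "body": {"targets": [[[-8,0,0],[0,0,0],-0.2],[[-30,0,0],[0,0,0],-0.2],[[-40,0,-50],[0,0,0],-0.2],[[-40,0,-110],[0,0,0],-0.2],[[-40,0,-170],[0,0,0],-0.2]]}}

```text
clock: 29.92
tcp_pos: [0.5518, -0.1029, 0.1973]
orientation: [-0.004, 0.629, 0.778, 0.002]
wrist_force: [1.4, -0.9, -0.4]
finger_gap: 0.0513
grip_force: 0.0
```

>>> {"method": "move_arm", "body": {"targets": [[[40,0,-50],[0,0,0],-0.2],[[90,0,-90],[0,0,0],-0.2],[[150,0,-100],[0,0,0.1],-0.2],[[200,0,-100],[0,0,0.25],-0.2],[[200,0,-100],[0,0,0.25],-0.2]]}}

```text
clock: 30.55
tcp_pos: [0.5097, 0.0954, 0.2979]
orientation: [-0.003, 0.643, 0.766, 0.002]
wrist_force: [0.7, -0.3, -0.8]
finger_gap: 0.0513
grip_force: 0.0
```

```bash
python3 - <<'E'
from h import *
sf(); s=st(); p=env.read_camera('wrist')
y=np.radians(9.7);n=np.array([-np.sin(y),np.cos(y)]);x=np.array([np.cos(y),np.sin(y)]);o=np.array([.515,.187])
f=192/np.tan(np.radians(p['fovy'])/2);M=np.array(p['mount']);Rt=rot(s).as_matrix()
def rect(h):
    X,Y=np.meshgrid(np.arange(-100,100,.25)/1e3,np.arange(80,-120,-.25)/1e3)
    W=np.stack([o[0]+X*x[0]+Y*n[0],o[1]+X*x[1]+Y*n[1],np.full_like(X,h)],-1)
    c=((W-s['tcp_pos'])@Rt-M[:3,3])@M[:3,:3]
    t=np.arctan2(np.hypot(c[...,0],c[...,1]),-c[...,2]);a=np.arctan2(-c[...,1],c[...,0])
    return cv2.remap(cv2.GaussianBlur(cv2.cvtColor(p['pixels'],cv2.COLOR_RGB2GRAY),(0,0),.7),(p['cx']+f*t*np.cos(a)).astype(np.float32),(p['cy']+f*t*np.sin(a)).astype(np.float32),cv2.INTER_LINEAR)
for h in(.07,.05,.0):
    g=rect(h)
    ls=cv2.createLineSegmentDetector().detect(g)[0][:,0]
    for l in sorted(ls,key=lambda l:-np.hypot(l[2]-l[0],l[3]-l[1]))[:9]:
        L=np.hypot(l[2]-l[0],l[3]-l[1])/4; a=np.degrees(np.arctan2(-(l[3]-l[1]),l[2]-l[0]))
        print(h,'len',round(L,1),'ang',round((a+45)%90-45,2),'ends',[round(float(q),1) for q in(l[0]/4-100,80-l[1]/4,l[2]/4-100,80-l[3]/4)])
marks(['stop','post'],p)
q=env.read_camera('scene');marks(['post_mouth','post_heel','post','stop','tray','brush','spray','grinder'],q)
E
```

```text
tcp stop frame -0.020655003614509854 -0.08939551742333854 z 0.2978540911239334 yaw 9.910673560362385 F n -0.4345355332592331 [ 0.7 -0.3 -0.8] 30.55
0.07 len 48.1 ang 0.14 ends [72.0, -4.1, 23.9, -4.2]
0.07 len 44.4 ang -0.11 ends [-24.2, -5.7, 20.2, -5.8]
0.07 len 44.1 ang 0.39 ends [20.5, -0.7, -23.6, -1.0]
0.07 len 41.3 ang -0.29 ends [20.5, -8.9, -20.8, -8.7]
0.07 len 31.9 ang -0.11 ends [-48.4, -11.4, -48.4, -43.3]
0.07 len 28.8 ang -0.96 ends [-50.8, -4.3, -79.5, -3.8]
0.07 len 26.9 ang 0.53 ends [21.2, -119.5, 20.9, -92.7]
0.07 len 25.0 ang -1.02 ends [-22.9, -1.2, -48.0, -0.8]
0.07 len 20.0 ang 0.59 ends [-26.7, -9.0, -46.7, -9.2]
0.05 len 71.6 ang 0.21 ends [22.3, 0.5, -49.2, 0.2]
0.05 len 50.9 ang 0.11 ends [77.0, -3.1, 26.1, -3.2]
0.05 len 46.9 ang -0.22 ends [-24.2, -4.7, 22.7, -4.8]
0.05 len 43.1 ang -0.14 ends [22.7, -8.0, -20.5, -7.9]
0.05 len 38.5 ang -0.74 ends [23.2, -119.5, 23.7, -81.1]
0.05 len 20.0 ang 1.92 ends [23.5, -44.9, 22.9, -24.8]
0.05 len 17.2 ang -0.85 ends [-49.6, -10.2, -49.9, -27.3]
0.05 len 17.2 ang -0.79 ends [-55.2, -3.1, -72.3, -2.9]
0.05 len 16.8
[... 339 characters left out ...]
 3.4, -52.7, 3.4]
0.0 len 23.4 ang -0.25 ends [-28.3, -6.6, -51.7, -6.5]
0.0 len 22.2 ang 0.18 ends [-49.5, -2.1, -27.3, -2.1]
0.0 len 20.0 ang 0.28 ends [84.5, -0.4, 64.5, -0.5]
 stop [([0.5163, 0.19, 0.0004], 0.75)]
 post [([0.504, 0.1813, 0.037], 0.85)]
 post_mouth [([0.5439, -0.0515, 0.034], 0.73), ([0.3567, 0.2748, 0.007], 0.7)]
 post_heel [([0.5028, 0.184, 0.0001], 0.67)]
 post [([0.5029, 0.1809, 0.04], 0.63)]
 stop [([0.5147, 0.1841, -0.0008], 0.94)]
 tray [([0.6246, -0.3724, 0.0011], 0.92), ([0.6014, 0.3826, -0.0014], 0.49)]
 brush [([0.3973, -0.3923, 0.0], 0.62)]
 spray [([0.3569, 0.2766, 0.0042], 0.69), ([0.3983, -0.394, -0.0005], 0.68)]
 grinder [([0.6014, 0.3813, -0.0006], 0.96)]
```

The foot edge and the stop's face now agree to about 0.2–0.3°, which is the measurement noise. The tray reading looks off from the first one, so I'll check it again.

```bash
python3 - <<'E'
from h import *
p0={c:cv2.imread(f'pics/{c}1.png') for c in('scene','side')}
for c in('scene','side','scene'):
    p=env.read_camera(c);marks(['tray','brush','spray','grinder'],p)
    d=np.abs(p['pixels'][:,:,::-1].astype(int)-p0[c]).max(2)
    if c=='scene': b=(slice(235,330),slice(65,160))
    else: b=(slice(320,384),slice(235,360))
    print(c,'tray diff >30 px:',(d[b]>30).sum(),'max',d[b].max())
E
```

```text
tray [([0.6259, -0.3736, -0.0015], 0.67)]
 brush [([0.3937, -0.3959, -0.0017], 0.73)]
 spray [([0.355, 0.2775, 0.0058], 0.68)]
 grinder [([0.6027, 0.385, 0.0016], 0.67)]
scene tray diff >30 px: 3270 max 203
 tray []
 brush []
 spray [([0.3531, 0.2774, 0.0025], 0.61)]
 grinder [([0.6022, 0.3815, 0.0016], 0.89)]
side tray diff >30 px: 2623 max 237
 tray [([0.6255, -0.373, 0.0026], 0.79)]
 brush [([0.3949, -0.3957, -0.0014], 0.9), ([0.3553, 0.277, 0.0035], 0.5)]
 spray [([0.3537, 0.2771, 0.0004], 0.79)]
 grinder [([0.6016, 0.3828, 0.0009], 0.86), ([0.3957, -0.3949, 0.0031], 0.23)]
scene tray diff >30 px: 3271 max 203
```

The tray really has moved, about 19 mm towards −y. The wrist must have brushed it during the tilted retreat. I'll measure the shift and put it back.

```bash
python3 - <<'E'
from h import *
p=env.read_camera('scene');E=np.array(p['extrinsics']);f=192/np.tan(np.radians(p['fovy'])/2)
o=-E[:3,:3].T@E[:3,3]
def up(u,v,z):
    d=E[:3,:3].T@np.array([(u-p['cx'])/f,-(v-p['cy'])/f,-1]);return o+d*(z-o[2])/d[2]
old=cv2.imread('pics/scene1.png')[:,:,::-1]
for nm,im in(('old',old),('new',p['pixels'])):
    sub=im.astype(int);hsv=cv2.cvtColor(im.copy(),cv2.COLOR_RGB2HSV)
    red=((hsv[...,1]>150)&((hsv[...,0]<8)|(hsv[...,0]>172))&(hsv[...,2]>90))
    yel=((hsv[...,1]>130)&(hsv[...,0]>14)&(hsv[...,0]<32)&(hsv[...,2]>100))
    neut=(hsv[...,1]<45)&(hsv[...,2]>165)
    box=np.zeros(red.shape,bool);box[230:345,50:175]=1
    for k,m in(('disc',red),('yel',yel)):
        v,u=np.nonzero(m&box); print(nm,k,len(u),u.mean().round(1),v.mean().round(1),up(u.mean(),v.mean(),.008).round(4))
    m=((neut)&box).astype(np.uint8); cs=max(cv2.findContours(m,cv2.RETR_EXTERNAL,2)[0],key=cv2.contourArea)
    h=cv2.convexHull(cs);q=cv2.approxPolyDP(h,4,True)[:,0];print(nm,'hull',cv2.contourArea(h),q.tolist())
    for uv in q: print('   ',uv,up(*uv,.045).round(4)[:2],up(*uv,0).round(4)[:2])
E
```

```text
old disc 1169 118.0 279.4 [ 0.6003 -0.3548  0.008 ]
old yel 93 122.1 301.6 [ 0.6681 -0.3405  0.008 ]
old hull 4072.0 [[149, 245], [136, 312], [72, 314], [95, 247]]
    [149 245] [ 0.5321 -0.2771] [ 0.4876 -0.2845]
    [136 312] [ 0.7284 -0.3003] [ 0.696  -0.3092]
    [ 72 314] [ 0.7108 -0.4339] [ 0.6774 -0.451 ]
    [ 95 247] [ 0.5174 -0.4104] [ 0.472  -0.4261]
new disc 1195 109.3 280.8 [ 0.6014 -0.3754  0.008 ]
new yel 94 116.9 301.8 [ 0.6666 -0.3522  0.008 ]
new hull 4024.5 [[138, 245], [132, 310], [67, 318], [83, 250]]
    [138 245] [ 0.5276 -0.3046] [ 0.4829 -0.3136]
    [132 310] [ 0.7218 -0.309 ] [ 0.6891 -0.3184]
    [ 67 318] [ 0.7193 -0.4426] [ 0.6864 -0.4602]
    [ 83 250] [ 0.5232 -0.4384] [ 0.4782 -0.4558]
```

The tray was turned about 5° and its −x end shoved about 28 mm. I'll pinch its near wall by the −x corner, with the tips above the disc, and bring it back.

>>> {"method": "move_arm", "body": {"targets": [[[-50,-4,0],[0,0,-1],0.06],[[-100,-8,0],[0,0,-2],0.06],[[-150,-12,0],[0,0,-3],0.06],[[-200,-16,0],[0,0,-4],0.06],[[-250,-20,20],[0,0,-5],0.06]]}}

```text
clock: 32.58
tcp_pos: [0.5332, -0.1587, 0.2769]
orientation: [-0.0, 0.259, 0.966, 0.002]
wrist_force: [0.5, 1.2, 0.5]
finger_gap: 0.0403
grip_force: 0.0
```

```bash
python3 - <<'E'
from h import *
s=st();print(s['tcp_pos'],s['joint_pos'],s['finger_gap']);M=rot(s).as_matrix();print('yaw',np.degrees(np.arctan2(M[1,1],M[0,1])))
print(shift([.55,-.305,.2]))
E
```

```text
[ 0.53323302 -0.15865947  0.27689779] [-0.43608124  0.26972992  0.09760595  1.40046765  0.00473526  0.08817365] 0.040265123851543204
yaw 59.96187634654685
[ -87.9 -118.6   76.2]
```

Next: a further −28.7° of turn, to yaw 88.7.

>>> {"method": "move_arm", "body": {"targets": [[[-30,-40,10],[0,0,-1],0.06],[[-60,-80,30],[0,0,-2],0.06],[[-88,-118,55],[0,0,-2.87],0.06],[[-88,-118,76],[0,0,-2.87],0.06],[[-88,-118,76],[0,0,-2.87],0.06]]}}

```text
clock: 33.2
tcp_pos: [0.547, -0.3022, 0.1963]
orientation: [-0.003, 0.015, 1.0, 0.005]
wrist_force: [0.9, 1.1, 0.6]
finger_gap: 0.0398
grip_force: 0.0
```

```bash
python3 - <<'E'
from h import *
s=st();print(s['tcp_pos'],s['joint_pos'],s['finger_gap']);M=rot(s).as_matrix();print('yaw',np.degrees(np.arctan2(M[1,1],M[0,1])))
p=env.read_camera('wrist');save(p,'w10.png')
f=192/np.tan(np.radians(p['fovy'])/2);Mm=np.array(p['mount'])
def px(W):
    c=((np.array(W)-s['tcp_pos'])@M-Mm[:3,3])@Mm[:3,:3];t=np.arctan2(np.hypot(c[0],c[1]),-c[2]);a=np.arctan2(-c[1],c[0]);return [p['cx']+f*t*np.cos(a),p['cy']+f*t*np.sin(a)]
# sample brightness along y across the near wall at rim height, at several x
im=p['pixels'].astype(float)
for x in(.53,.54,.55,.56,.58,.60,.64):
    pr=[]
    for y in np.arange(-.335,-.27,.003):
        u,v=px([x,y,.045]);u,v=int(round(u)),int(round(v))
        pr.append(int(im[v,u].mean()) if 0<=u<512 and 0<=v<384 else -1)
    print(x,[round(q) for q in px([x,-.305,.045])],pr)
marks(['tray'],p)
print(shift([.55,-.305,.024]))
E
```

```text
[ 0.54701831 -0.30224813  0.19625996] [-0.63485191  0.4314291   0.13300019  1.28344452  0.00351692 -0.6044882 ] 0.03979160051990357
yaw 88.25729824199458
0.53 [251, 170] [226, 227, 226, 227, 227, 226, 224, 177, 170, 145, 156, 96, 95, 95, 95, 95, 95, 95, 93, 94, 94, 94]
0.54 [252, 180] [227, 227, 227, 227, 227, 227, 227, 227, 227, 150, 147, 111, 140, 94, 94, 94, 94, 93, 94, 93, 93, 94]
0.55 [252, 189] [134, 205, 227, 227, 227, 227, 227, 227, 227, 187, 162, 95, 140, 140, 142, 139, 139, 140, 140, 140, 139, 137]
0.56 [252, 199] [98, 97, 96, 108, 223, 227, 227, 227, 226, 216, 220, 95, 139, 140, 140, 139, 137, 138, 138, 138, 139, 139]
0.58 [253, 217] [96, 95, 95, 96, 95, 94, 137, 224, 226, 215, 196, 108, 137, 139, 138, 138, 138, 139, 138, 138, 139, 138]
0.6 [254, 235] [97, 96, 97, 99, 98, 98, 140, 227, 226, 218, 168, 109, 138, 137, 137, 139, 140, 139, 138, 139, 139, 141]
0.64 [255, 268] [227, 227, 227, 226, 227, 227, 226, 227, 223, 224, 113, 151, 155, 154, 154, 153, 153, 153, 152, 152, 154, 154]
 tray [([0.6237, -0.3787, -0.0001], 0.73)]
[ -2.3  -4.  175.1]
```

>>> {"method": "move_arm", "body": {"targets": [[[-3,-4,50],[0,0,0],0.06],[[-3,-4,100],[0,0,0],0.06],[[-3,-4,140],[0,0,0],0.06],[[-3,-4,170],[0,0,0],0.06],[[-3,-4,170],[0,0,0],0.4]], "squeeze": 20}}

```text
clock: 33.92
tcp_pos: [0.5499, -0.3038, 0.0276]
orientation: [-0.003, 0.014, 1.0, 0.004]
wrist_force: [0.8, -0.7, 0.2]
finger_gap: 0.0257
grip_force: 0.0
```

>>> {"method": "move_arm", "body": {"targets": [[[0,0,0],[0,0,0],0.7],[[0,0,0],[0,0,0],1],[[0,0,0],[0,0,0],1],[[0,0,0],[0,0,0],1]]}}

```text
clock: 34.42
tcp_pos: [0.5523, -0.3063, 0.0312]
orientation: [0.0, 0.014, 1.0, 0.002]
wrist_force: [-0.2, 0.9, 6.3]
finger_gap: 0.0043
grip_force: 23.1
```

```bash
cat > tray.py <<'E'
from h import *
p=env.read_camera('scene');E=np.array(p['extrinsics']);f=192/np.tan(np.radians(p['fovy'])/2)
o=-E[:3,:3].T@E[:3,3]
def up(u,v,z):
    d=E[:3,:3].T@np.array([(u-p['cx'])/f,-(v-p['cy'])/f,-1]);return o+d*(z-o[2])/d[2]
im=p['pixels'];hsv=cv2.cvtColor(im.copy(),cv2.COLOR_RGB2HSV)
box=np.zeros(im.shape[:2],bool);box[230:345,50:175]=1
red=((hsv[...,1]>150)&((hsv[...,0]<8)|(hsv[...,0]>172))&(hsv[...,2]>90));yel=((hsv[...,1]>130)&(hsv[...,0]>14)&(hsv[...,0]<32)&(hsv[...,2]>100))
for k,m in(('disc',red),('yel',yel)):
    v,u=np.nonzero(m&box);print(k,len(u),up(u.mean(),v.mean(),.008).round(4)[:2])
m=((hsv[...,1]<45)&(hsv[...,2]>165)&box).astype(np.uint8);cs=max(cv2.findContours(m,cv2.RETR_EXTERNAL,2)[0],key=cv2.contourArea)
q=cv2.approxPolyDP(cv2.convexHull(cs),4,True)[:,0]
for uv in q: print('   ',uv,up(*uv,.045).round(4)[:2])
marks(['tray'],p)
E
python3 - <<'E'
from h import *
s=st();print(s['tcp_pos'],s['finger_gap'],s['grip_force'],s['wrist_force'])
import tray
t=[.5544,-.281]
print(shift([s['tcp_pos'][0]+.0044,s['tcp_pos'][1]+.0254,s['tcp_pos'][2]]))
E
```

```text
[ 0.55233957 -0.30626081  0.03116412] 0.004288572307916476 23.094027936458588 [-0.154506    0.86594446  6.26055189]
disc 1193 [ 0.6013 -0.3753]
yel 93 [ 0.6668 -0.3521]
    [137 260] [ 0.5784 -0.3048]
    [133 310] [ 0.7222 -0.3069]
    [ 66 318] [ 0.7189 -0.4446]
    [ 82 250] [ 0.5228 -0.4409]
    [119 247] [ 0.527  -0.3513]
 tray [([0.6267, -0.3723, 0.0012], 0.79), ([0.3573, 0.2786, 0.0072], 0.69)]
[-3.7 25.5  0.1]
```

>>> {"method": "move_arm", "body": {"targets": [[[-1,5,0],[0,0,0.1],1],[[-2,10,0],[0,0,0.22],1],[[-2.5,15,0],[0,0,0.33],1],[[-3,20,0],[0,0,0.44],1],[[-3.7,25.5,0],[0,0,0.54],1]]}}

```text
clock: 35.15
tcp_pos: [0.557, -0.2838, 0.0312]
orientation: [0.001, 0.064, 0.998, -0.0]
wrist_force: [0.6, -7.3, 5.2]
finger_gap: 0.0044
grip_force: 23.1
```

>>> {"method": "move_arm", "body": {"targets": [[[0,0,0],[0,0,0],1],[[0,0,0],[0,0,0],1]]}}

```text
clock: 35.4
tcp_pos: [0.5571, -0.2829, 0.0312]
orientation: [0.001, 0.063, 0.998, 0.0]
wrist_force: [-0.1, -5.4, 6.6]
finger_gap: 0.0042
grip_force: 23.9
```

```bash
python3 - <<'E'
from h import *
s=st();print(s['tcp_pos'],s['finger_gap'],s['grip_force'],s['wrist_force']);M=rot(s).as_matrix();print('yaw',np.degrees(np.arctan2(M[1,1],M[0,1])))
import tray
E
```

```text
[ 0.557088   -0.28293244  0.03120707] 0.00418308824628777 23.918642699718475 [-0.06720917 -5.4228718   6.62594914]
yaw 82.79031408282533
disc 1159 [ 0.5966 -0.358 ]
yel 93 [ 0.6653 -0.3452]
    [145 260] [ 0.5815 -0.2856]
    [133 311] [ 0.7247 -0.3068]
    [ 69 312] [ 0.7046 -0.441 ]
    [ 92 278] [ 0.6178 -0.4049]
 tray [([0.6187, -0.358, 0.0003], 0.62)]
```

>>> {"method": "move_arm", "body": {"targets": [[[-1,1.5,0],[0,0,0],1],[[-2,3,0],[0,0,-0.05],1],[[-3.8,4.5,0],[0,0,-0.08],1],[[-3.8,4.5,0],[0,0,-0.08],1]]}}

```text
clock: 36.0
tcp_pos: [0.5591, -0.2797, 0.0312]
orientation: [-0.002, 0.057, 0.998, -0.0]
wrist_force: [-5.8, -9.0, 10.5]
finger_gap: 0.0045
grip_force: 32.1
```

```bash
python3 tray.py; python3 -c "
from h import *
print(st()['tcp_pos'],st()['wrist_force'])"
```

```text
disc 1155 [ 0.5978 -0.3557]
yel 97 [ 0.6662 -0.3442]
    [146 261] [ 0.5852 -0.2832]
    [133 312] [ 0.7273 -0.3067]
    [ 70 312] [ 0.705 -0.439]
    [ 93 279] [ 0.6212 -0.4023]
 tray [([0.6236, -0.3567, -0.0019], 0.55)]
[ 0.55915666 -0.27970446  0.0311921 ] [-5.73047994 -7.98122516  9.66675946]
```

>>> {"method": "move_arm", "body": {"targets": [[[-1.5,2,0],[0,0,0],1],[[-1.5,2,0],[0,0,0],1],[[-1.5,2,0],[0,0,0],0.5],[[-1.5,2,0],[0,0,0],0.5]]}}

```text
clock: 36.6
tcp_pos: [0.5609, -0.2736, 0.0286]
orientation: [-0.002, 0.055, 0.998, 0.004]
wrist_force: [-0.8, -0.4, -0.3]
finger_gap: 0.0213
grip_force: 0.0
```

>>> {"method": "move_arm", "body": {"targets": [[[0,0,-15],[0,0,0],0.5],[[0,0,-50],[0,0,0],0.5],[[0,0,-110],[0,0,0],0.5],[[0,60,-170],[0,0,0],0.5],[[0,120,-180],[0,0,0],0.5]]}}

```text
clock: 37.22
tcp_pos: [0.5745, -0.173, 0.2079]
orientation: [0.001, 0.056, 0.998, 0.002]
wrist_force: [0.5, 0.7, -0.7]
finger_gap: 0.0214
grip_force: 0.0
```

```bash
python3 tray.py; python3 -c "
from h import *
print(st()['tcp_pos'],st()['wrist_force'],st()['finger_gap'])
for c in('scene','side'):
    q=env.read_camera(c);marks(['post','post_mouth','post_heel','tray','stop','brush'],q)"
```

```text
disc 1159 [ 0.599  -0.3538]
yel 98 [ 0.6682 -0.3428]
    [151 246] [ 0.5364 -0.2721]
    [134 312] [ 0.7277 -0.3046]
    [ 70 312] [ 0.705 -0.439]
    [ 97 245] [ 0.5111 -0.4064]
 tray [([0.6227, -0.3573, -0.0011], 0.79)]
[ 0.574658   -0.16787568  0.20836799] [ 0.32405836 -0.66674471  0.02923922] 0.021374521883045353
 post [([0.5017, 0.1864, 0.0404], 0.63)]
 post_mouth [([0.544, -0.052, 0.0356], 0.6)]
 post_heel [([0.5039, 0.1846, -0.0005], 0.78), ([0.5041, 0.1829, 0.0386], 0.4)]
 tray []
 stop [([0.5134, 0.1843, -0.0013], 0.81), ([0.5002, 0.1851, 0.0002], 0.19)]
 brush [([0.3952, -0.3946, -0.002], 0.6)]
 post [([0.4956, 0.185, 0.0341], 0.79), ([0.5405, -0.0546, 0.0342], 0.57)]
 post_mouth [([0.541, -0.0527, 0.0334], 0.85)]
 post_heel [([0.5014, 0.188, -0.004], 0.71)]
 tray [([0.6209, -0.3542, -0.0004], 0.81)]
 stop [([0.3567, 0.2766, -0.0002], 0.37)]
 brush []
```

```bash
python3 -c "
from h import *
print(env.hand_in())"
```

```text
the job is handed in; nothing more can be done
None
```

The post is on its side with its foot against the stop, square to about 0.3° as measured, and the job is handed in with the hand clear; however, the arm knocked the tray (about 19 mm and 5°) while backing out, and I pinched its wall and moved it back to within about 2 mm and 3°.

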